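# Unlock the drawer cabinet and take out a drawer

## Task

Slide the cabinet's lock bar all the way over, take the middle drawer right out of the cabinet (at half way it catches on a stop lip: take it by its sides and lift it over) and set it down flat on the desk pad. Keep the drawer level so that nothing spills, do not drop it, leave the cabinet unlocked, and leave the other drawers and everything else on the desk as they are.

Things in the scene. Friction and masses are not known exactly. Their poses are not given: they have to be found in the camera images.
- cabinet_front (a point): The locking drawer cabinet, grey steel, fixed, 260 wide, 185 deep, 132 high. The point is on the table under the middle of its front face; x points into the cabinet (drawers come out along -x), y along the front, to the left as one faces it, z up. Below: one wide fixed drawer front, knobs 18 mm out, 37 mm up, not needed. Above: three equal bays at y = +80, 0, -80 mm, a drawer in each.
- lock (a joint): The lock bar: flat aluminium bar lying along the front edge of the cabinet's top (132 to 135 mm up, from 9 mm before the front face to 45 behind). A tongue 12 wide, 18 long hangs from it before the top of each drawer front. In m: 0 = locked, 0.018 = fully over, each tongue before the stile beside its drawer; drawers free above 0.014. Opens to cabinet's -y, takes about 3 N, stays where left.
- lock_tab (a point): Centre of the upright thumb tab of the lock bar: 14 mm (x) by 10 mm (y, the way it slides) by 15 mm high, its foot on the bar 135 mm above the table, top at 149 mm, 34 mm behind the front face. It moves with the bar.
- stop_lip (a point): Middle of the top of the stop lip of the middle bay: a steel strip 36 wide, 4.5 high, 5 deep on the front edge of the bay's floor. The floor is 72 mm above the table; the bay is 60 wide and 56 high inside, with 20 mm stiles on both sides.
- drawer_middle_knob (a point): The knob of the middle drawer: round, 18 mm across, its axis along the drawer, standing 28 mm out from the front plate. The point is on its axis, 19 mm out from the plate, 108 mm above the table when the drawer is in. Room above and on both sides. Good for drawing the drawer out, not for carrying it.
- drawer_middle_center (a point): Centre of the middle drawer, 22 mm above its underside. A loose grey plastic tray, about 0.3 kg with small packs inside, centre of mass near its middle. Box 150 long (x), 56 wide over its sides (y), 44 high to the rim, side walls 3 mm. Front plate 60 wide, 4 thick, 1 to 57 mm up, its face 79 mm from the centre to -x. 2 mm play at each side in the bay, 12 mm above the rim.
- drawer_middle: The same drawer; origin at the middle of its underside, x to its rear, z up. A stop rib underneath meets the bay's lip when the drawer is 74 mm out; it stays there level by itself, 65 mm of its sides bare. Lifted 8 to 10 mm by its sides the rib passes over the lip; keep it lifted while drawing on. It is clear of the cabinet when 151 mm out.
- drawer_left: The drawer in the cabinet's bay at y = +80 mm, of the same build. Stays in.
- drawer_right: The drawer in the cabinet's bay at y = -80 mm, of the same build. Stays in.
- pad_center (a point): Centre of the desk pad's upper face, a grey-topped rubber pad 200 (its x) by 240 (its y) by 2 mm thick, fixed on the table, beside the cabinet on either side.
- eraser: A white eraser 45 x 20 x 12 mm on a far corner of the pad (pad x about +80, y about -85 mm). Origin at the middle of its underside.
- stapler: A black stapler 145 x 36 x 55 mm on the table just in front of the pad (on the robot's side). Origin at the middle of its underside.
- pen_mug: A white mug 80 mm across and 98 mm high (160 with its pens) on the table behind the pad. Origin at the middle of its underside.
- staple_carton: A cardboard carton 45 x 75 x 32 mm high lying on the rear of the cabinet's top. Origin at the middle of its underside.
- memo_block: A block of memo paper 76 x 76 x 30 mm high lying on the rear of the cabinet's top. Origin at the middle of its underside.
- spray_bottle: A white spray bottle 84 mm across and 242 mm high, at the left of the table. Origin at the middle of its underside.
- notebooks: A pile of three notebooks 150 x 110 x 39 mm high at the left of the table. Origin at the middle of its underside.
- hole_punch: A hole punch 125 x 100 x 80 mm high at the right of the table. Origin at the middle of its underside.

How it is judged:
By the outcome, as a careful person would: the job done as asked, in the order asked, and still so for the second after the job is handed in, with the robot touching nothing.
It also fails if it takes over 64 s, if anything falls off the work surface, if the arm or the gripper's body presses on something with over 40 N, if the wrist force passes 120 N, or if a joint passes its speed limit or range.

## Robot

A 6-joint arm with a two-finger parallel gripper is mounted at the origin on the work surface. World frame = base frame: x ahead of the robot, y to its left, z up, the work surface at z = 0. Lengths are in m, angles in rad, forces in N, time in s.
With the tool pointing down it reaches from about 0.375 to 0.975 m from the base axis. Payload 3.8 kg.
Tool frame: the origin (TCP) lies on the centre line of the jaws, within the pads' length; the fingertips stand 14 mm ahead of it and the grasp point (between the pads) lies 5 mm behind it; x points along the fingers, y is the direction in which the jaws open and shut, and the axes are right-handed (so a half turn about x gives the same grasp; the last joint's range is limited). The gripper opens to 85 mm and grips with 20 to 120 N. Pads are 22 mm wide; open, the fingers measure 114 mm over their backs; the gripper's body (76 mm by 85 mm) begins 54 mm behind the grasp point. The pads swing forward as they close: fully open they stand 13 mm farther back than shut.
Start: joints at [-1.319, 0.264, 1.604, -0, 1.274, -0.037], TCP at [0.192, -0.647, 0.216] pointing down, gripper open.
Joint ranges: [-2.63, 2.63], [-0.94, 2.18], [0.31, 2.57], [-1.31, 4.45], [0, 2.66], [-2.55, 2.55]. Speed limits (rad/s): [2.57, 2.57, 3.14, 3.14, 3.14, 3.14].

## Interface

Orientations are given as a rotation vector (axis times angle).
In Python, from workcell import bot gives the robot as it stands.
- The arm moves only by the shell command python3 -m creep 'ROWS' [FORCE]. ROWS is JSON, a list of rows, each an object with "grip": the finger opening in cm, from 0 to 8.54; "dp": the shift along the tool's x, y, z in cm, a list of three; "rotation": the turn, a rotation vector about the tool's x, y, z in rad, a list of three. A call has 1 to 5 rows; each row is the pose to reach, as a shift and turn from the pose commanded when the call began, along the tool's axes at that moment; what a row does not reach only later rows make up. A row lasts 1/12 s, in which the tool goes at most 41.7 mm and 7.16 degrees, less where a joint would pass 70% of its speed; a pose out of reach is approached as far as the arm can. A call with a gripper value outside its range is refused whole. The fingers move at their own pace and stop on an object; FORCE is the grip in N (left out, the last holds). Time passes only in rows, so rows that repeat a pose let the fingers close. It gives the time, the measured TCP pose, the force and the opening at its end, in the units of the state.
- bot.read_state(): the state, without advancing time (a new reading comes with each control period).
- bot.read_camera(name): name is "scene" or "top"; returns (picture, depth): 400x640x3 uint8, red, green, blue; 400x640 float32, m along the optical axis (not along the pixel's ray), 0 where there is no reading.
- bot.get_calibration(name): a dict with "fx", "fy", "cx", "cy" (pixels), "rvec" (rotation vector, rad) and "tvec" (3), from world to camera coordinates, as OpenCV has them. Camera axes: x right, y down, z forward; pixel columns grow to the right and rows downward; lengths in m; the calibration is good to about 2 mm. A picture is of the moment at which its call begins. get_calibration takes no time and is no camera call.
- bot.finish_job(): hands the job in, once; it reports no verdict.
The state is a dict: "time": time; "q": joint angles; "joint_vel": joint speeds; "joint_torque": joint torques, N m; "tool_pos": TCP position; "tcp_rot": TCP orientation; "wrist_force": force on the tool from outside, world axes, zero at the start; "torque": the same for the moment, N m; "width": opening from 0.0 (shut) to 1.0 (fully open).
Only numpy, scipy, OpenCV 4.12 (cv2) and the standard library are available. Lean on these libraries where they do the work, as an engineer would, in place of code of your own. Each camera call takes 0.05 s, during which the arm holds its last target.

## Working session

There is one attempt and no reset: what is moved stays moved. The work goes in short steps, Python scripts to look and compute and a shell command to move; the robot and the scene stay as the last step left them, time stands still between calls to the robot, and variables do not carry over. Pictures are saved under pics/ and viewed, and the job is handed in when it is done.

```bash
ls; mkdir -p pics; python3 - <<'E'
from workcell import bot
import cv2,numpy as np
print(bot.read_state())
for n in("scene","top"):
    p,d=bot.read_camera(n)
    cv2.imwrite(f"pics/{n}0.png",p[:,:,::-1]); np.save(f"pics/{n}0.npy",d)
    print(n,bot.get_calibration(n),(d>0).mean())
E
```

```text
pics
{'time': 0.0, 'q': array([-1.31889506e+00,  2.64760277e-01,  1.60539478e+00,  2.37064254e-07,
        1.27366571e+00, -3.69175959e-02]), 'joint_vel': array([-3.67526915e-04,  4.31741986e-04, -2.61240428e-05,  9.06507429e-04,
       -3.64278798e-04, -2.41089111e-04]), 'joint_torque': array([ 2.11551334e-03, -5.15107942e+01, -3.67308319e+01,  3.65666392e-05,
        1.28682304e-02, -9.57285323e-06]), 'tool_pos': array([ 0.19204991, -0.64630528,  0.21444602]), 'tcp_rot': array([ 2.06707899,  0.30294831, -2.0675779 ]), 'wrist_force': array([ 0.73071415, -0.67455593, -0.04402228]), 'torque': array([-0.01219603, -0.03782986,  0.01806491]), 'width': 1.0020321938444658}
scene {'fx': 441.6602851296833, 'fy': 441.6602851296833, 'cx': 319.13704256617984, 'cy': 190.0801425601334, 'rvec': array([ 1.74467814,  1.83579698, -0.74473041]), 'tvec': array([ 0.02320637, -0.35037295,  1.8741383 ])} 0.996
top {'fx': 366.820620015898, 'fy': 366.820620015898, 'cx': 312.61187847866927, 'cy': 199.15346622124557, 'rvec': array([ 2.10146047, -2.1465222 ,  0.18052731]), 'tvec': array([0.01663925, 0.57882208, 1.13773886])} 0.9961171875
```

View pics/scene0.png

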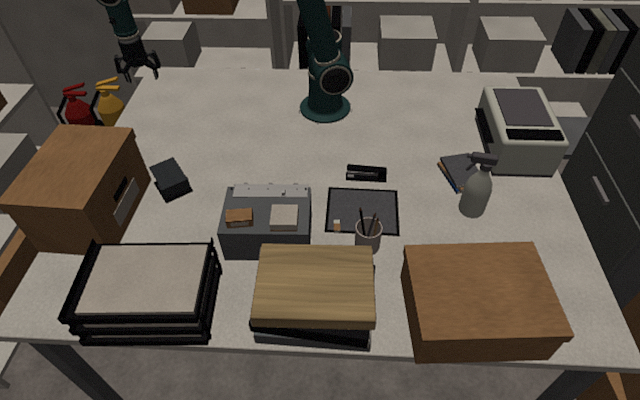

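View pics/top0.png

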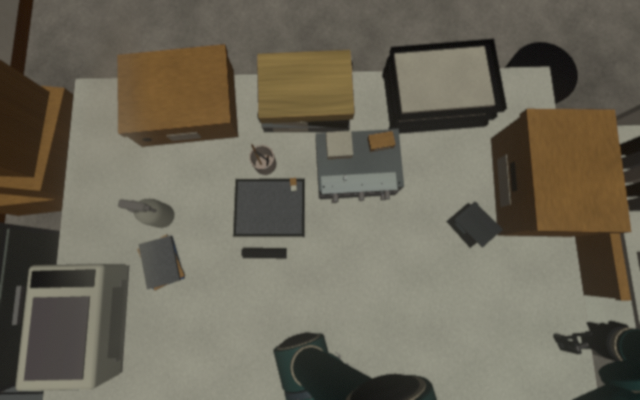

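```bash
cat > h.py <<'E'
import cv2,numpy as np
from workcell import bot
from scipy.spatial.transform import Rotation as R
def cal(n):
    c=bot.get_calibration(n); K=np.array([[c['fx'],0,c['cx']],[0,c['fy'],c['cy']],[0,0,1]])
    return K,cv2.Rodrigues(np.array(c['rvec']))[0],np.array(c['tvec'])
def ray(n,u,v):
    K,r,t=cal(n); d=r.T@np.linalg.inv(K)@np.array([u,v,1.]); return -r.T@t,d
def atz(n,u,v,z):
    o,d=ray(n,u,v); return o+d*(z-o[2])/d[2]
def dep(n,D,u,v):
    o,d=ray(n,u,v); return o+d*D[int(round(v)),int(round(u))]
def tri(a,b):
    o1,d1=ray(*a);o2,d2=ray(*b)
    s=np.linalg.lstsq(np.c_[d1,-d2],o2-o1,rcond=None)[0]
    p,q=o1+s[0]*d1,o2+s[1]*d2
    return (p+q)/2,np.linalg.norm(p-q)
def proj(n,P):
    K,r,t=cal(n); p=K@(r@np.array(P)+t); return p[:2]/p[2]
def crop(n,img,u0,v0,u1,v1,name,k):
    c=cv2.resize(img[v0:v1,u0:u1,::-1],None,fx=k,fy=k,interpolation=cv2.INTER_CUBIC)
    for u in range((u0+9)//10*10,u1,10):
        x=int((u-u0+.5)*k); cv2.line(c,(x,0),(x,6),(0,255,255),1)
        if u%20==0: cv2.putText(c,str(u),(x-10,18),0,.4,(0,255,255),1)
    for v in range((v0+9)//10*10,v1,10):
        y=int((v-v0+.5)*k); cv2.line(c,(0,y),(6,y),(0,255,255),1)
        if v%20==0: cv2.putText(c,str(v),(8,y+4),0,.4,(0,255,255),1)
    cv2.imwrite(f"pics/{name}.png",c)
E
python3 - <<'E'
from h import *
for n,b,k in(("top",(225,120,415,265),4),("scene",(210,155,410,270),4)):
    crop(n,cv2.imread(f"pics/{n}0.png")[:,:,::-1],*b,n+"0c",k)
E
```

```text
(no output)
```

View pics/top0c.png

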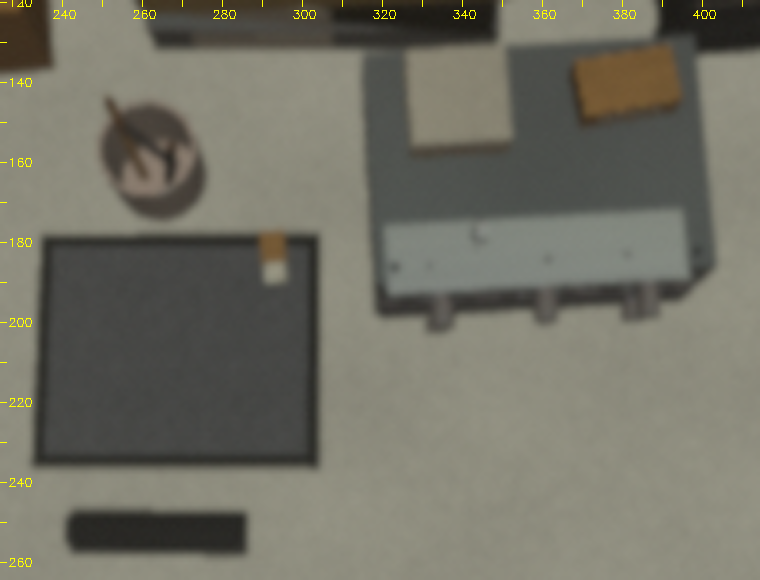

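View pics/scene0c.png

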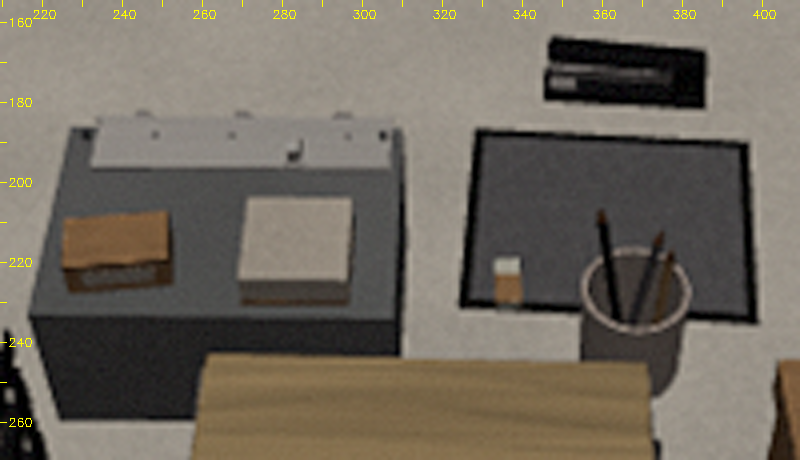

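```bash
python3 - <<'E'
from h import *
np.set_printoptions(precision=4,suppress=True)
Dt=np.load("pics/top0.npy");Ds=np.load("pics/scene0.npy")
print("tab tri",tri(("top",343.5,177.5),("scene",282.5,191.5)))
for nm,u,v in(("bar rl",320.5,176),("bar rr",395.3,172),("bar fr",396.8,189.3),("bar fl",321,193.5)): print(nm,atz("top",u,v,.135),dep("top",Dt,u,v))
print("bar scene corners: rear-left(322,183)?")
for nm,u,v in(("sc bar rear y+",306.5,196),("rear y-",232,195.7),("front y-",233.5,184),("front y+",306.5,184.5)): print(nm,atz("scene",u,v,.135))
print("tri bar rl",tri(("top",320.5,176),("scene",306.5,196)),"rr",tri(("top",395.3,172),("scene",232,195.7)))
for nm,u,v in(("knobL",334,197),("knobM",360.5,195.5),("knobR",386.5,194),):print(nm,atz("top",u,v,.117),dep("top",Dt,u,v))
for nm,u,v in(("c",320,198.5),("r",397,194),("cabtop rl",315,133.5),("cabtop rr",398,128.5)):print(nm,atz("top",u,v,.132))
print("pad")
for u,v in((236,179),(303.5,179),(303.5,235.5),(233,235.5)):print(atz("top",u,v,.002),dep("top",Dt,u,v))
for u,v in((328.5,187.5),(396,190.5),(398,235),(325.5,231)):print('s',atz("scene",u,v,.002))
for nm,u,v in(("eraser",292,184),("stap",264,252),("mug",262,160),("memo",338,145),("cart",382,140)):print(nm,dep("top",Dt,u,v))
E
```

```text
tab tri (array([ 0.6273, -0.0939,  0.1432]), np.float64(0.00615701023322092))
bar rl [ 0.6352 -0.0217  0.135 ] [ 0.6357 -0.0217  0.1327]
bar rr [ 0.6425 -0.2497  0.135 ] [ 0.6441 -0.2512  0.1285]
bar fr [ 0.5886 -0.251   0.135 ] [ 0.589  -0.2514  0.1333]
bar fl [ 0.5808 -0.0219  0.135 ] [ 0.5912 -0.0228  0.0818]
bar scene corners: rear-left(322,183)?
sc bar rear y+ [ 0.6352 -0.0234  0.135 ]
rear y- [ 0.6437 -0.2508  0.135 ]
front y- [ 0.5941 -0.2557  0.135 ]
front y+ [ 0.5867 -0.0271  0.135 ]
tri bar rl (array([ 0.6352, -0.0225,  0.1351]), np.float64(0.001674402212707825)) rr (array([ 0.6428, -0.2506,  0.1339]), np.float64(0.0012003876752755332))
knobL [ 0.5725 -0.0617  0.117 ] [ 0.5732 -0.0619  0.1133]
knobM [ 0.5754 -0.143   0.117 ] [ 0.5753 -0.1429  0.1177]
knobR [ 0.5783 -0.2227  0.117 ] [ 0.5792 -0.2236  0.1125]
c [ 0.5661 -0.0186  0.132 ]
r [ 0.5747 -0.2514  0.132 ]
cabtop rl [ 0.7726 -0.0079  0.132 ]
cabtop rr [ 0.7827 -0.2672  0.132 ]
pad
[0.6639 0.2654 0.002 ] [ 0.6647  0.2662 -0.0013]
[0.6586 0.0344 0.002 ] [ 0.6593  0.0345 -0.0008]
[0.466  0.0375 0.002 ] [0.4658 0.0374 0.0052]
[0.471  0.2722 0.002 ] [0.471  0.2724 0.0012]
s [0.4699 0.0365 0.002 ]
s [0.4744 0.2714 0.002 ]
s [0.6687 0.2657 0.002 ]
s [0.6631 0.0351 0.002 ]
eraser [0.6405 0.0734 0.009 ]
stap [0.4126 0.162  0.0494]
mug [0.7288 0.1764 0.0034]
memo [ 0.7243 -0.0765  0.1592]
cart [ 0.7351 -0.2091  0.1643]
```

```bash
cat >> h.py <<'E'
def goal(pos,psi,st=None):
    """pos world TCP; tool x down, tool y along (+/-) direction of heading psi+90deg; print dp(cm), rotation"""
    st=st or bot.read_state()
    Rc=R.from_rotvec(st['tcp_rot']).as_matrix(); p=np.array(st['tool_pos'])
    best=None
    for s in(1,-1):
        x=np.array([0,0,-1.]); y=s*np.array([-np.sin(psi),np.cos(psi),0]); G=np.c_[x,y,np.cross(x,y)]
        rv=R.from_matrix(Rc.T@G).as_rotvec()
        if best is None or np.linalg.norm(rv)<np.linalg.norm(best): best=rv
    print("pos",p.round(4),"goal",np.round(pos,4),"dp cm",(Rc.T@(np.array(pos)-p)*100).round(2),"rot",best.round(3),"F",st['wrist_force'].round(1),"w",round(st['width']*85.4,1),"t",round(st['time'],2))
PSI=.036
O=np.array([.5935,-.1440])
def cab(x,y): # cabinet frame -> world
    c,s=np.cos(PSI),np.sin(PSI); return O+np.array([c*x-s*y,s*x+c*y])
E
python3 - <<'E'
from h import *
np.set_printoptions(precision=4,suppress=True)
print(R.from_rotvec(bot.read_state()['tcp_rot']).as_matrix())
t=cab(.034,.05);print(t)
goal([.629,-.094,.24],PSI)
a=.291
E
```

```text
[[-0.0005  0.2847 -0.9586]
 [ 0.002  -0.9586 -0.2847]
 [-1.     -0.002  -0.0001]]
[ 0.6257 -0.0928]
pos [ 0.1921 -0.6464  0.2146] goal [ 0.629 -0.094  0.24 ] dp cm [ -2.45 -40.52 -57.61] rot [0.253 0.    0.002] F [-0.4 -0.1 -0.1] w 85.2 t 0.1
```

```bash
python3 -m creep '[{"grip":8.5,"dp":[-1.5,-2.3,-3.2],"rotation":[0,0,0]},{"grip":8.5,"dp":[-2.5,-4.6,-6.4],"rotation":[0,0,0]},{"grip":6,"dp":[-3,-6.9,-9.6],"rotation":[0,0,0]},{"grip":5,"dp":[-3,-9.2,-12.8],"rotation":[0,0,0]},{"grip":4,"dp":[-3,-11.5,-16],"rotation":[0,0,0]}]' 20 && python3 -m creep '[{"grip":4,"dp":[0,-2.3,-3.2],"rotation":[0.05,0,0]},{"grip":4,"dp":[0,-4.6,-6.4],"rotation":[0.1,0,0]},{"grip":4,"dp":[0,-6.9,-9.6],"rotation":[0.15,0,0]},{"grip":4,"dp":[0,-9.2,-12.8],"rotation":[0.2,0,0]},{"grip":4,"dp":[0,-11.5,-16],"rotation":[0.253,0,0.002]}]'; python3 -c "
from h import *
goal([.627,-.094,.20],PSI)"
```

```text
time: 0.52
tool_pos: [0.3136, -0.4898, 0.2459]
tcp_rot: [2.067, 0.299, -2.066]
wrist_force: [-0.4, -1.2, -0.3]
width: 0.601
time: 0.93
tool_pos: [0.434, -0.3336, 0.2454]
tcp_rot: [2.204, 0.035, -2.204]
wrist_force: [1.1, -1.1, 0.5]
width: 0.47
pos [ 0.434  -0.3336  0.2454] goal [ 0.627 -0.094  0.2  ] dp cm [  4.5  -23.31 -20.08] rot [-0.003  0.    -0.002] F [ 1.1 -1.1  0.5] w 40.1 t 0.93
```

```bash
python3 -m creep '[{"grip":4,"dp":[0,-3,-2.6],"rotation":[0,0,0]},{"grip":4,"dp":[0,-6,-5.2],"rotation":[0,0,0]},{"grip":4,"dp":[0,-9,-7.8],"rotation":[0,0,0]},{"grip":4,"dp":[0.5,-12,-10.4],"rotation":[0,0,0]},{"grip":4,"dp":[1,-15,-13],"rotation":[0,0,0]}]' && python3 -m creep '[{"grip":4,"dp":[0.7,-3,-2.6],"rotation":[0,0,0]},{"grip":4,"dp":[1.4,-6,-5.2],"rotation":[0,0,0]},{"grip":4,"dp":[2,-8.3,-7.1],"rotation":[0,0,0]},{"grip":4,"dp":[2,-8.3,-7.1],"rotation":[0,0,0]}]'; python3 - <<'E'
from h import *
goal([.627,-.094,.153],PSI)
for n,b,k in(("top",(310,120,410,220),6),("scene",(210,155,330,245),6)):
    p,_=bot.read_camera(n); crop(n,p,*b,n+"1c",k)
E
```

```text
time: 1.35
tool_pos: [0.559, -0.1791, 0.2355]
tcp_rot: [2.203, 0.037, -2.201]
wrist_force: [0.7, -0.5, 0.2]
width: 0.466
time: 1.68
tool_pos: [0.6277, -0.0903, 0.2128]
tcp_rot: [2.2, 0.046, -2.203]
wrist_force: [-0.3, -0.8, -1.2]
width: 0.469
pos [ 0.6277 -0.0903  0.2128] goal [ 0.627 -0.094  0.153] dp cm [5.98 0.37 0.07] rot [0.004 0.002 0.001] F [-0.3 -0.8 -1.2] w 40.0 t 1.68
```

View pics/scene1c.png

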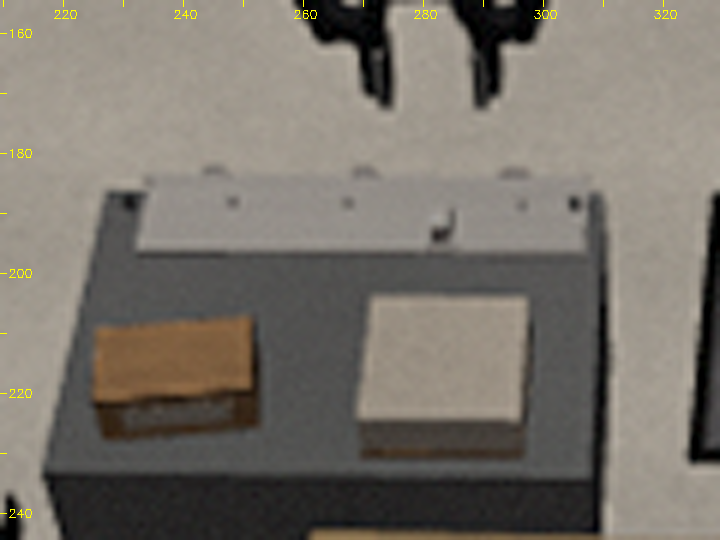

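View pics/top1c.png

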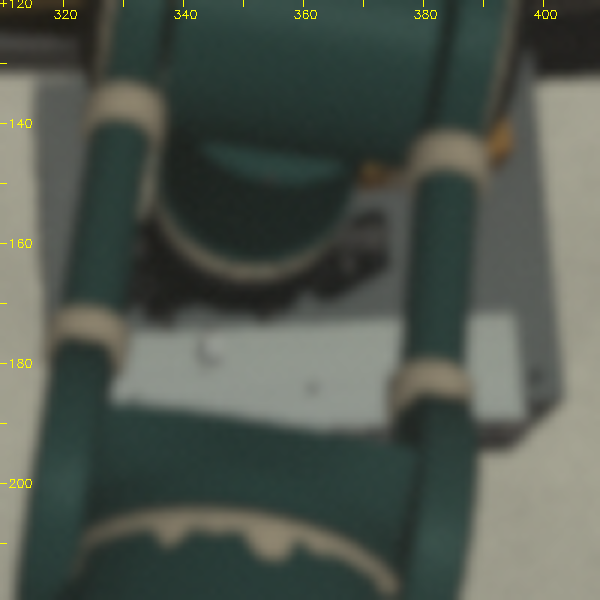

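```bash
python3 - <<'E'
from h import *
np.set_printoptions(precision=4,suppress=True)
print("rear foot",atz("scene",282.9,195,.135),"rear top",atz("scene",282.9,191.3,.149))
print(tri(("scene",282.9,190.5),("top",344.5,177)))
print("fingertips scene",atz("scene",274.5,172,.199),atz("scene",290,172,.199))
st=bot.read_state();p=st['tool_pos']
for s in(-.02,.02): print(proj("scene",[p[0],p[1]+s,p[2]-.014]))
for P in([.627,-.094,.149],[.634,-.094,.135]): print(proj("scene",P),proj("top",P))
E
```

```text
rear foot [ 0.6342 -0.0957  0.135 ] rear top [ 0.6318 -0.0949  0.149 ]
(array([ 0.6274, -0.0945,  0.1478]), np.float64(0.001900369725490866))
fingertips scene [ 0.6004 -0.12    0.199 ] [ 0.5984 -0.0735  0.199 ]
[275.3188 177.8129]
[288.7738 178.2123]
[283.3607 190.1626] [344.6839 176.992 ]
[283.444  194.9808] [344.2548 175.8429]
```

```bash
python3 -m creep '[{"grip":4,"dp":[2,0.47,0.07],"rotation":[0.004,0.002,0.001]},{"grip":4,"dp":[4,0.47,0.07],"rotation":[0.004,0.002,0.001]},{"grip":4,"dp":[5.5,0.47,0.07],"rotation":[0.004,0.002,0.001]},{"grip":4,"dp":[5.9,0.47,0.07],"rotation":[0.004,0.002,0.001]}]' ; python3 - <<'E'
from h import *
goal([.627,-.095,.152],PSI)
for n,b,k in(("scene",(250,155,330,215),8),):
    p,d=bot.read_camera(n); crop(n,p,*b,n+"2c",k)
E
```

```text
time: 2.12
tool_pos: [0.6225, -0.1014, 0.1533]
tcp_rot: [2.202, 0.031, -2.209]
wrist_force: [-1.3, 0.7, -0.1]
width: 0.471
pos [ 0.6225 -0.1014  0.1533] goal [ 0.627 -0.095  0.152] dp cm [ 0.13 -0.63 -0.47] rot [-0.006  0.003 -0.002] F [-1.3  0.7 -0.1] w 40.2 t 2.12
```

View pics/scene2c.png

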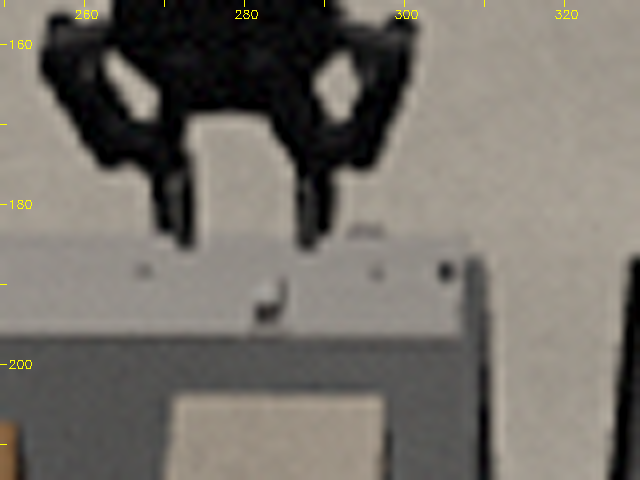

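```bash
python3 - <<'E'
from h import *
np.set_printoptions(precision=4,suppress=True)
goal([.627,-.095,.152],PSI)
p,d=bot.read_camera("scene")
for u,v in((272,180),(272,183),(272,184),(288,180),(288,183),(288,184),(282,191),(283,194),(280,198)): print(u,v,dep("scene",d,u,v))
st=bot.read_state();P=st['tool_pos'];print(P)
for s in(-.02,.02):print(proj("scene",[P[0]+.011,P[1]+s,P[2]-.014]),proj("scene",[P[0]+.011,P[1]+s,P[2]-.008]))
E
```

```text
pos [ 0.6229 -0.1013  0.1537] goal [ 0.627 -0.095  0.152] dp cm [ 0.17 -0.62 -0.43] rot [-0.006  0.003 -0.002] F [ 0.2  0.3 -0.2] w 39.7 t 2.17
272 180 [ 0.6345 -0.1231  0.1993]
272 183 [ 0.6357 -0.124   0.1878]
272 184 [ 0.6357 -0.1244  0.1835]
288 180 [ 0.6313 -0.0761  0.198 ]
288 183 [ 0.6349 -0.0763  0.189 ]
288 184 [ 0.6369 -0.0762  0.1869]
282 191 [ 0.6311 -0.0976  0.1495]
283 194 [ 0.6387 -0.0941  0.1445]
280 198 [ 0.6408 -0.1043  0.1283]
[ 0.6239 -0.1013  0.1553]
[274.3217 193.5103] [274.145  192.1632]
[287.4066 193.9223] [287.2724 192.5746]
```

```bash
python3 - <<'E'
from h import *
np.set_printoptions(precision=4,suppress=True)
D=np.load("pics/scene0.npy");img=cv2.imread("pics/scene0.png")[:,:,::-1]
crop("scene",img,90,30,180,100,"s0f",8)
p,d=bot.read_camera("scene")
crop("scene",p,250,155,330,215,"scene3c",8)
for v in range(176,192): print(v,dep("scene",d,272,v),dep("scene",d,288,v))
print(bot.read_state()['tool_pos'],bot.read_state()['q'])
print(D[66:82,120:126])
E
```

```text
176 [ 0.6371 -0.1209  0.2186] [ 0.6329 -0.0747  0.2164]
177 [ 0.6331 -0.1222  0.2104] [ 0.6346 -0.0747  0.2139]
178 [ 0.6366 -0.1218  0.2098] [ 0.6353 -0.0748  0.2104]
179 [ 0.6355 -0.1224  0.2045] [ 0.6339 -0.0754  0.2048]
180 [ 0.6344 -0.1231  0.1992] [ 0.6332 -0.0758  0.2   ]
181 [ 0.6376 -0.1227  0.1983] [ 0.6375 -0.0753  0.2002]
182 [ 0.6325 -0.1243  0.1887] [ 0.6326 -0.0764  0.1909]
183 [ 0.6388 -0.1233  0.1911] [ 0.6313 -0.0769  0.1853]
184 [ 0.6381 -0.1238  0.1861] [ 0.6394 -0.0758  0.1894]
185 [ 0.6358 -0.1248  0.1793] [ 0.6384 -0.0763  0.1842]
186 [ 0.6371 -0.1249  0.1764] [ 0.6343 -0.0773  0.1756]
187 [ 0.6009 -0.1336  0.1339] [1.5387 0.0819 1.1232]
188 [ 0.6087 -0.1322  0.1377] [ 0.6053 -0.083   0.1362]
189 [ 0.6098 -0.1324  0.1343] [ 0.6075 -0.0829  0.1341]
190 [ 0.6144 -0.1318  0.1346] [ 0.6134 -0.0821  0.1359]
191 [ 0.6205 -0.1307  0.1367] [ 0.6187 -0.0815  0.137 ]
[ 0.625  -0.1013  0.1567] [-0.1985  0.2261  1.7622 -0.0029  1.1506  1.3429]
[[1.5476 2.8849 2.8969 2.8832 2.8806 1.5506]
 [1.5521 2.8831 2.9068 2.9097 2.9244 1.5583]
 [1.5496 2.9295 2.9099 2.9129 1.5525 1.537 ]
 [1.5355 1.5449 1.548  1.5546 1.5541 1.5396]
 [1.5355 1.5459 1.553  1.5475 1.5426 1.5462]
 [1.5385 1.5454 1.5442 1.5473 1.5453 1.545 ]
 [1.5388 1.5548 0.     1.5436 1.5495 1.5451]
 [1.5421 1.553  1.5514 1.5486 1.5514 1.5485]
 [2.9642 2.9434 2.9522 2.9606 1.5478 1.5511]
 [2.9445 2.9495 2.9537 2.943  1.5533 1.5593]
 [2.9793 2.9636 2.9436 2.9439 2.9618 1.5642]
 [2.9637 2.9678 2.9661 2.9677 2.9771 1.563 ]
 [2.9701 2.9769 2.9524 2.9756 2.9661 2.9666]
 [2.9664 2.9654 2.9911 2.9714 2.9746 2.9801]
 [2.9703 2.9897 2.9799 2.9821 2.9579 2.9737]
 [3.0018 2.9786 2.9981 2.9864 2.9802 2.998 ]]
```

View pics/s0f.png

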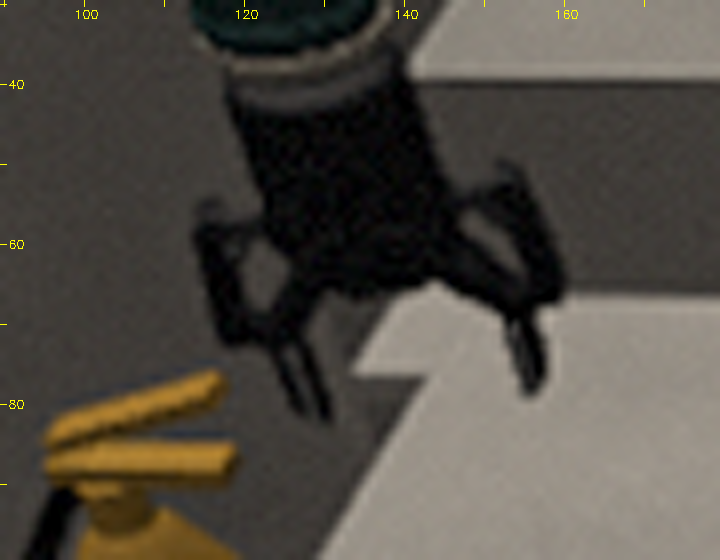

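View pics/scene3c.png

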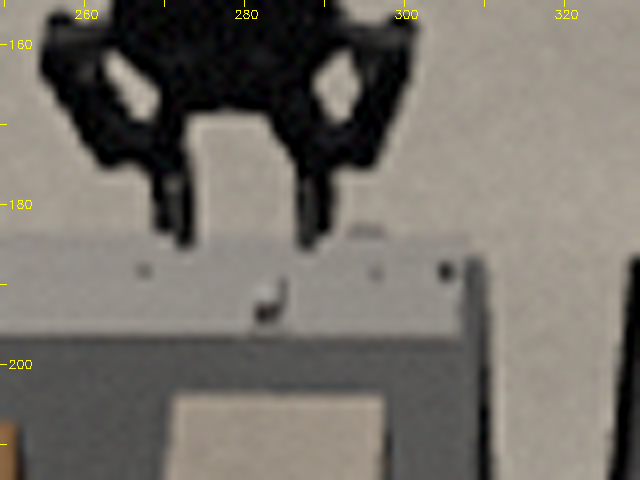

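```bash
python3 - <<'E'
from h import *
np.set_printoptions(precision=4,suppress=True)
for i in range(8):
    p,d=bot.read_camera("scene"); s=bot.read_state(); print(round(s['time'],2),s['tool_pos'],s['joint_vel'],np.median([dep("scene",d,u,186)[2] for u in (272,288)]))
    
E
```

```text
2.32 [ 0.6259 -0.1012  0.1576] [ 0.0059 -0.0068 -0.0173  0.0016 -0.0031 -0.0008] 0.17777369098286933
2.37 [ 0.6263 -0.1011  0.1581] [ 0.0052 -0.0036 -0.0068  0.0016 -0.0009  0.0004] 0.15706319996910267
2.42 [ 0.6264 -0.1009  0.1582] [ 0.0044 -0.0001 -0.0003  0.0013 -0.0027 -0.0001] 0.15436443181381615
2.47 [ 0.6265 -0.1008  0.1582] [0.0057 0.0023 0.004  0.0006 0.0013 0.0015] 0.1548737736628813
2.52 [ 0.6263 -0.1006  0.1579] [ 0.0036  0.0047  0.0059  0.0023 -0.0023  0.0005] 0.1778365355649954
2.57 [ 0.6262 -0.1005  0.1576] [ 0.0026  0.0041  0.0056 -0.0002 -0.0022  0.0009] 0.17766467024789917
2.62 [ 0.626  -0.1004  0.1574] [ 0.0033  0.0043  0.0043  0.0005  0.0011 -0.0007] 0.17753149441320393
2.67 [ 0.6259 -0.1003  0.1571] [ 0.0023  0.0023  0.0045  0.0003 -0.0015  0.0015] 0.17763351140226352
```

```bash
python3 - <<'E'
from h import *
np.set_printoptions(precision=4,suppress=True)
st=np.array([.192,-.6463,.2145]); y=np.array([.2847,-.9586,0]);z=np.array([-.9586,-.2847,0])
for s in(-1,1):
  for dz in(-.014,0,.015,.03): print(s,dz,proj("scene",st+s*.0425*y+[0,0,dz]),proj("top",st+s*.0425*y+[0,0,dz]))
D=np.load("pics/scene0.npy")
for u,v in((125,76),(128,80),(129,81),(154,75),(155,78)):print(u,v,dep("scene",D,u,v))
img=cv2.imread("pics/top0.png")[:,:,::-1]; crop("top",img,540,310,640,380,"t0f",7)
E
```

```text
-1 -0.014 [158.5703  88.588 ] [546.0965 332.9156]
-1 0 [157.5057  85.3423] [549.4098 333.8927]
-1 0.015 [156.3501  81.8194] [553.0676 334.9714]
-1 0.03 [155.1788  78.2486] [556.8421 336.0845]
1 -0.014 [134.8304  91.9103] [575.7582 322.744 ]
1 0 [133.6077  88.6605] [579.4851 323.571 ]
1 0.015 [132.2803  85.1328] [583.599  324.4839]
1 0.03 [130.9348  81.5567] [587.8437 325.4258]
125 76 [ 0.2136 -0.6956  0.2732]
128 80 [ 0.2173 -0.6881  0.2594]
129 81 [ 0.2193 -0.6846  0.2566]
154 75 [ 0.1873 -0.6022  0.2627]
155 78 [ 0.1882 -0.6017  0.2509]
```

View pics/t0f.png

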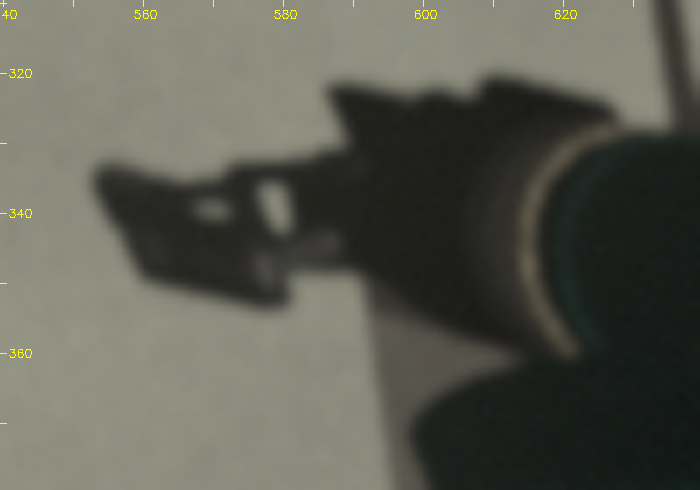

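```bash
python3 -m creep '[{"grip":4,"dp":[0.4,-0.3,-0.1],"rotation":[0,0,0]},{"grip":4,"dp":[0.8,-0.5,-0.1],"rotation":[0,0,0]},{"grip":4,"dp":[1.2,-0.5,-0.1],"rotation":[0,0,0]},{"grip":4,"dp":[1.5,-0.5,-0.1],"rotation":[0,0,0]},{"grip":4,"dp":[1.5,-0.5,-0.1],"rotation":[0,0,0]}]' ; python3 - <<'E'
from h import *
goal([.627,-.095,.127],PSI)
p,d=bot.read_camera("scene"); crop("scene",p,250,155,330,215,"scene4c",8)
goal([.627,-.095,.127],PSI)
E
```

```text
time: 3.08
tool_pos: [0.6255, -0.095, 0.1398]
tcp_rot: [2.204, 0.033, -2.204]
wrist_force: [0.2, -0.9, -0.1]
width: 0.468
pos [ 0.6255 -0.095   0.1398] goal [ 0.627 -0.095  0.127] dp cm [ 1.28  0.   -0.15] rot [-0.004  0.    -0.002] F [ 0.2 -0.9 -0.1] w 39.9 t 3.08
pos [ 0.6258 -0.0951  0.1404] goal [ 0.627 -0.095  0.127] dp cm [ 1.34 -0.01 -0.12] rot [-0.004 -0.001 -0.003] F [-0.2  0.1  0.4] w 39.7 t 3.13
```

View pics/scene4c.png

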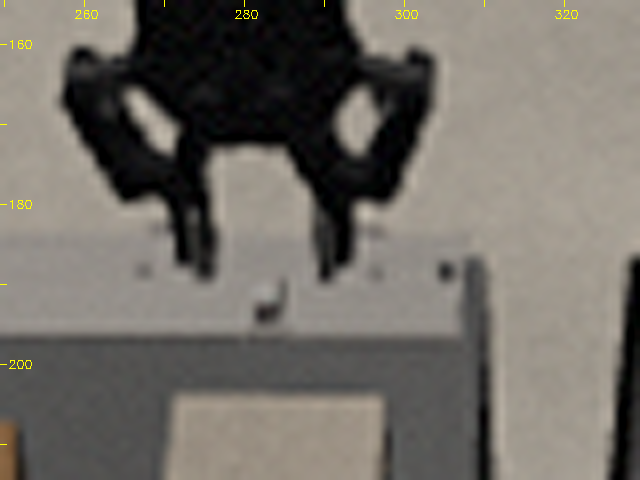

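```bash
python3 - <<'E'
from h import *
for z in(.135,.14,.145,.15,.155,.16,.165):print(z,proj("scene",[.637,-.115,z]),proj("scene",[.615,-.115,z]))
E
```

```text
0.135 [276.48165114 195.48726826] [277.36046361 190.23741254]
0.14 [276.34066723 194.37307402] [277.22339874 189.12151134]
0.145 [276.19891718 193.252825  ] [277.08559731 187.99961352]
0.15 [276.05639472 192.12647169] [276.94705337 186.87167063]
0.155 [275.91309353 190.99396407] [276.8077609  185.73763367]
0.16 [275.76900721 189.85525156] [276.66771382 184.59745312]
0.165 [275.62412929 188.71028304] [276.52690599 183.45107892]
```

```bash
python3 -m creep '[{"grip":4,"dp":[0.5,0,-0.1],"rotation":[0,0,0]},{"grip":4,"dp":[1.0,0,-0.1],"rotation":[0,0,0]},{"grip":4,"dp":[1.5,0,-0.1],"rotation":[0,0,0]},{"grip":3,"dp":[1.7,0,-0.1],"rotation":[0,0,0]},{"grip":2.5,"dp":[1.7,0,-0.1],"rotation":[0,0,0]}]' 20; python3 - <<'E'
from h import *
p,d=bot.read_camera("scene"); crop("scene",p,250,155,330,215,"scene5c",8)
goal([.627,-.095,.122],PSI)
E
```

```text
time: 3.55
tool_pos: [0.6266, -0.0952, 0.1232]
tcp_rot: [2.205, 0.032, -2.204]
wrist_force: [0.7, -0.3, 0.1]
width: 0.294
pos [ 0.627  -0.0953  0.1237] goal [ 0.627 -0.095  0.122] dp cm [ 0.17 -0.03 -0.  ] rot [-0.004 -0.001 -0.003] F [-0.8 -1.3 -0.3] w 24.9 t 3.6
```

View pics/scene5c.png

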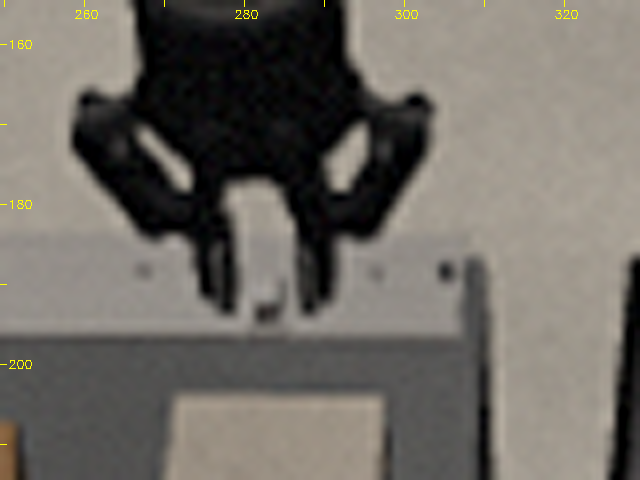

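The fingers straddle the tab (tips at about (277,194) and (289,194), tab at (283,192)). The picture also shows the tips about 28 mm higher than the reported pose implies. I'll use that offset from here on.

```bash
python3 -m creep '[{"grip":1.5,"dp":[0,0,0],"rotation":[0,0,0]},{"grip":0.8,"dp":[0,0,0],"rotation":[0,0,0]},{"grip":0.6,"dp":[0,0,0],"rotation":[0,0,0]},{"grip":0.5,"dp":[0,0,0],"rotation":[0,0,0]}]' 30; python3 - <<'E'
from h import *
goal([.627,-.095,.122],PSI)
E
```

```text
time: 3.93
tool_pos: [0.6276, -0.0954, 0.1246]
tcp_rot: [2.207, 0.032, -2.201]
wrist_force: [-0.2, -1.4, -0.7]
width: 0.102
pos [ 0.6276 -0.0954  0.1246] goal [ 0.627 -0.095  0.122] dp cm [ 0.26 -0.05  0.06] rot [-0.004 -0.003 -0.003] F [-0.2 -1.4 -0.7] w 8.7 t 3.93
```

```bash
python3 -m creep '[{"grip":0.3,"dp":[0,0.5,0],"rotation":[0,0,0]},{"grip":0.3,"dp":[0,1.0,0],"rotation":[0,0,0]},{"grip":0.3,"dp":[0,1.5,0],"rotation":[0,0,0]},{"grip":0.3,"dp":[0,1.8,0],"rotation":[0,0,0]},{"grip":0.3,"dp":[0,1.8,0],"rotation":[0,0,0]}]' 30; python3 - <<'E'
from h import *
goal([.627,-.095,.122],PSI)
p,d=bot.read_camera("scene"); crop("scene",p,250,155,330,215,"scene6c",8)
goal([.627,-.095,.122],PSI)
E
```

```text
time: 4.35
tool_pos: [0.6281, -0.1123, 0.1246]
tcp_rot: [2.209, 0.034, -2.203]
wrist_force: [-0.1, 7.6, 2.4]
width: 0.108
pos [ 0.6281 -0.1123  0.1246] goal [ 0.627 -0.095  0.122] dp cm [ 0.26 -1.73  0.06] rot [-0.005 -0.003  0.   ] F [-0.1  7.6  2.4] w 9.2 t 4.35
pos [ 0.6282 -0.1123  0.1246] goal [ 0.627 -0.095  0.122] dp cm [ 0.26 -1.73  0.06] rot [-0.005 -0.003 -0.   ] F [-1.   6.5  1.2] w 8.7 t 4.4
```

View pics/scene6c.png

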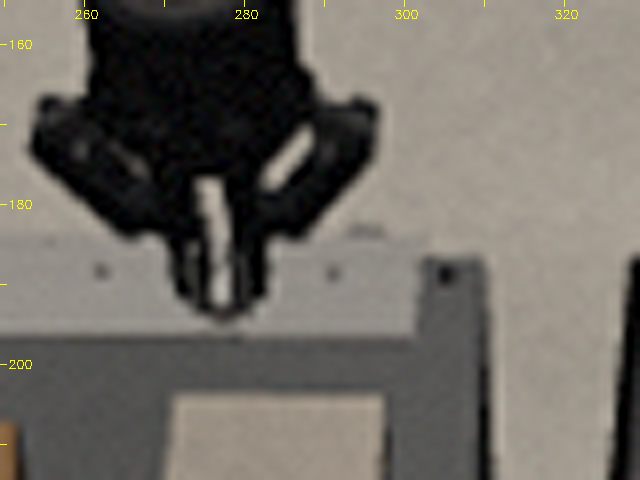

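The bar end moved from u=307 to 301.5, about 17 mm. I'll push on to the stop.

```bash
python3 -m creep '[{"grip":0.3,"dp":[0,0.2,0],"rotation":[0,0,0]},{"grip":0.3,"dp":[0,0.4,0],"rotation":[0,0,0]},{"grip":0.3,"dp":[0,0.4,0],"rotation":[0,0,0]},{"grip":0.3,"dp":[0,0.4,0],"rotation":[0,0,0]}]' 30; python3 - <<'E'
from h import *
goal([.627,-.095,.122],PSI)
E
```

```text
time: 4.73
tool_pos: [0.6281, -0.1124, 0.1246]
tcp_rot: [2.211, 0.04, -2.206]
wrist_force: [-0.5, 16.7, 3.4]
width: 0.098
pos [ 0.6281 -0.1124  0.1246] goal [ 0.627 -0.095  0.122] dp cm [ 0.27 -1.74  0.06] rot [-0.005 -0.002  0.006] F [-0.5 16.7  3.4] w 8.4 t 4.73
```

```bash
python3 -m creep '[{"grip":0.3,"dp":[0,-0.35,0],"rotation":[0,0,0]},{"grip":1.5,"dp":[0,-0.35,0],"rotation":[0,0,0]},{"grip":2.5,"dp":[0,-0.35,0],"rotation":[0,0,0]},{"grip":3.5,"dp":[0,-0.35,0],"rotation":[0,0,0]},{"grip":4,"dp":[-1,-0.35,0],"rotation":[0,0,0]}]' 30; python3 -m creep '[{"grip":4,"dp":[-3,0,0],"rotation":[0,0,0]},{"grip":4,"dp":[-6,0,1],"rotation":[0,0,0]},{"grip":4,"dp":[-8,0,5],"rotation":[0,0,0]},{"grip":4,"dp":[-8,1.5,8],"rotation":[0,0,0]},{"grip":4,"dp":[-8,3,8],"rotation":[0,0,0]}]'; python3 - <<'E'
from h import *
p,d=bot.read_camera("scene"); crop("scene",p,210,155,330,245,"scene7c",6)
g=cab(-.0215,0)
goal([g[0],g[1],.19],PSI)
E
```

```text
time: 5.15
tool_pos: [0.6262, -0.1144, 0.1323]
tcp_rot: [2.202, 0.031, -2.207]
wrist_force: [0.1, 1.1, -0.2]
width: 0.468
time: 5.57
tool_pos: [0.5446, -0.1464, 0.2167]
tcp_rot: [2.205, 0.031, -2.202]
wrist_force: [0.7, 0.0, -2.2]
width: 0.47
pos [ 0.5468 -0.1494  0.2163] goal [ 0.572  -0.1448  0.19  ] dp cm [ 2.64 -0.41 -2.52] rot [-0.006 -0.004 -0.006] F [ 0.6 -1.8  0.8] w 39.6 t 5.62
```

View pics/scene7c.png

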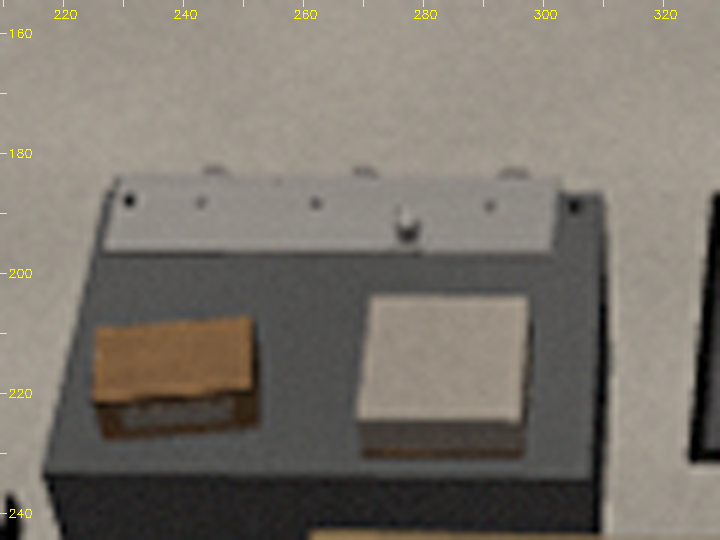

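```bash
python3 - <<'E'
from h import *
print([atz("scene",u,182,.117).round(4) for u in (245.5,270.2,295.2)], tri(("scene",270.2,182.3),("top",360.5,197)),tri(("scene",270.2,182.3),("top",360.5,199)))
p,d=bot.read_camera("scene"); crop("scene",p,230,120,320,200,"scene8c",8)
print(dep("scene",d,277,190))
goal([.57,-.1445,.19],PSI)
E
```

```text
[array([ 0.5665, -0.225 ,  0.117 ]), array([ 0.5631, -0.1459,  0.117 ]), array([ 0.5598, -0.066 ,  0.117 ])] (array([ 0.56985703, -0.14328703,  0.12249672]), np.float64(0.0023480492388529856)) (array([ 0.56467113, -0.14409529,  0.11712218]), np.float64(0.0031496662334378274))
[ 0.62644757 -0.11357721  0.14825401]
pos [ 0.5481 -0.1483  0.216 ] goal [ 0.57   -0.1445  0.19  ] dp cm [ 2.61 -0.33 -2.19] rot [-0.007 -0.004 -0.005] F [-0.1  1.   0.8] w 40.0 t 5.67
```

View pics/scene8c.png

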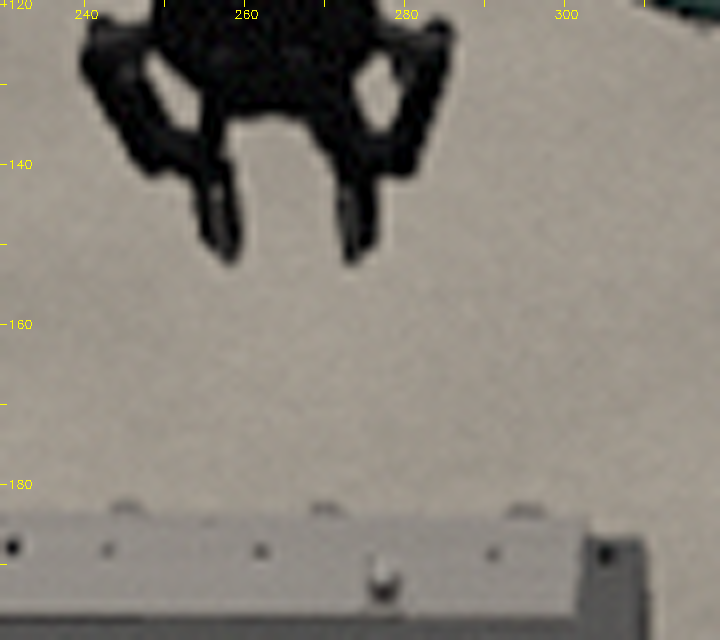

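```bash
python3 -m creep '[{"grip":4,"dp":[2,-0.3,-1.0],"rotation":[-0.007,-0.004,-0.005]},{"grip":4,"dp":[4,-0.3,-2.2],"rotation":[-0.007,-0.004,-0.005]},{"grip":4,"dp":[6,-0.3,-2.2],"rotation":[-0.007,-0.004,-0.005]},{"grip":4,"dp":[6.5,-0.3,-2.2],"rotation":[-0.007,-0.004,-0.005]},{"grip":4,"dp":[6.5,-0.3,-2.2],"rotation":[-0.007,-0.004,-0.005]}]'; python3 - <<'E'
from h import *
p,d=bot.read_camera("top"); crop("top",p,310,120,410,220,"top8",6)
p,d=bot.read_camera("scene"); crop("scene",p,230,140,320,210,"scene9c",8)
goal([.571,-.1445,.074],PSI)
E
```

```text
time: 6.08
tool_pos: [0.5696, -0.142, 0.1472]
tcp_rot: [2.197, 0.047, -2.21]
wrist_force: [0.1, 0.5, -0.1]
width: 0.467
pos [ 0.5713 -0.1426  0.15  ] goal [ 0.571  -0.1445  0.074 ] dp cm [7.6  0.21 0.03] rot [0.003 0.001 0.002] F [ 0.4 -1.2  0.4] w 39.9 t 6.18
```

View pics/scene9c.png

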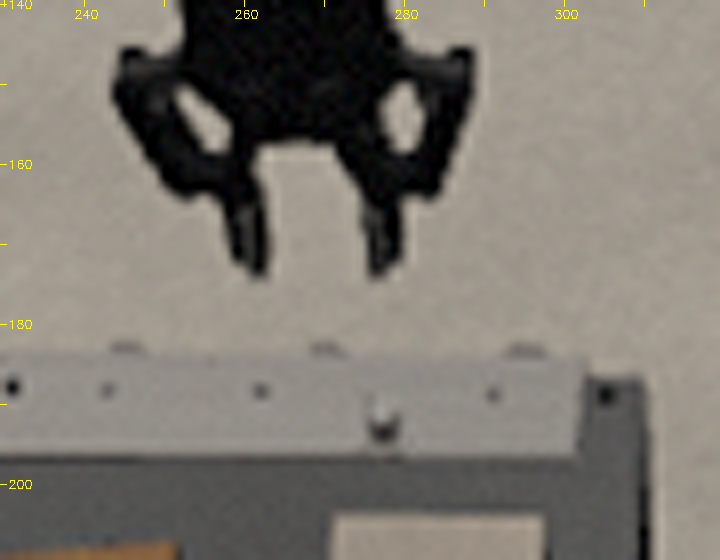

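View pics/top8.png

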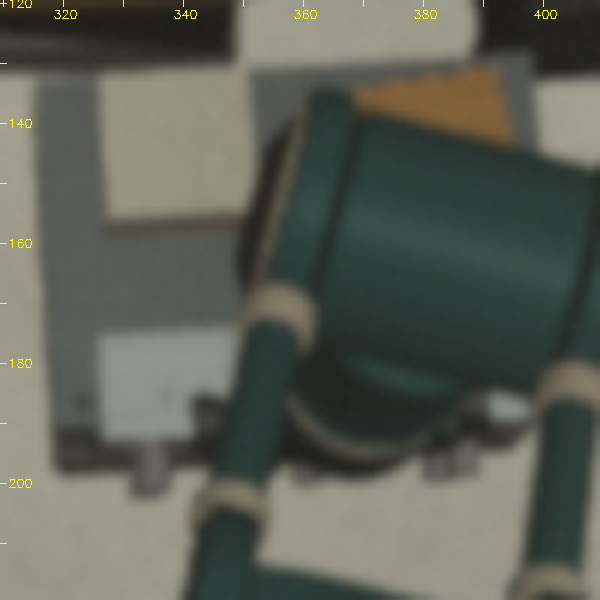

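```bash
python3 -m creep '[{"grip":4,"dp":[2,0.2,0.2],"rotation":[0.003,0,0]},{"grip":4,"dp":[4,0.2,0.2],"rotation":[0.003,0,0]},{"grip":4,"dp":[5.5,0.2,0.2],"rotation":[0.003,0,0]},{"grip":4,"dp":[7,0.2,0.2],"rotation":[0.003,0,0]},{"grip":4,"dp":[7.6,0.2,0.2],"rotation":[0.003,0,0]}]'; python3 -m creep '[{"grip":3,"dp":[0,0,0],"rotation":[0,0,0]},{"grip":2,"dp":[0,0,0],"rotation":[0,0,0]},{"grip":1.5,"dp":[0,0,0],"rotation":[0,0,0]},{"grip":1.2,"dp":[0,0,0],"rotation":[0,0,0]}]' 40; python3 - <<'E'
from h import *
goal([.571,-.1445,.074],PSI)
p,d=bot.read_camera("scene"); crop("scene",p,230,140,320,210,"scene10c",8)
E
```

```text
time: 6.6
tool_pos: [0.5686, -0.1444, 0.073]
tcp_rot: [2.202, 0.042, -2.207]
wrist_force: [-0.3, 0.1, -0.5]
width: 0.47
time: 6.93
tool_pos: [0.5697, -0.1449, 0.0749]
tcp_rot: [2.204, 0.041, -2.204]
wrist_force: [-1.1, -0.9, 1.1]
width: 0.191
pos [ 0.5697 -0.1449  0.0749] goal [ 0.571  -0.1445  0.074 ] dp cm [ 0.09 -0.04 -0.13] rot [-0.    -0.     0.001] F [-1.1 -0.9  1.1] w 16.4 t 6.93
```

View pics/scene10c.png

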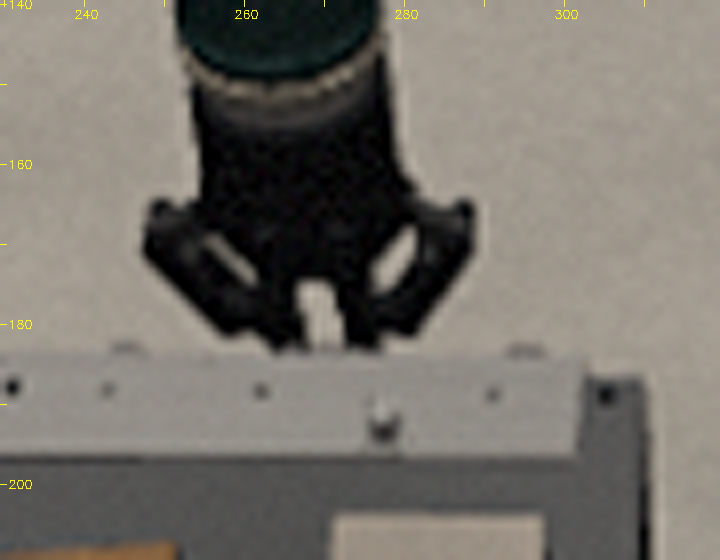

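```bash
python3 -m creep '[{"grip":1.0,"dp":[0,0,0.5],"rotation":[0,0,0]},{"grip":1.0,"dp":[0,0,1.2],"rotation":[0,0,0]},{"grip":1.0,"dp":[0,0,2.0],"rotation":[0,0,0]},{"grip":1.0,"dp":[0,0,2.8],"rotation":[0,0,0]},{"grip":1.0,"dp":[0,0,3.6],"rotation":[0,0,0]}]' 40;python3 -m creep '[{"grip":1.0,"dp":[0,0,0.8],"rotation":[0,0,0]},{"grip":1.0,"dp":[0,0,1.6],"rotation":[0,0,0]},{"grip":1.0,"dp":[0,0,2.3],"rotation":[0,0,0]},{"grip":1.0,"dp":[0,0,2.9],"rotation":[0,0,0]},{"grip":1.0,"dp":[0,0,3.4],"rotation":[0,0,0]}]'; python3 - <<'E'
from h import *
goal([.571,-.1445,.074],PSI)
p,d=bot.read_camera("top"); crop("top",p,310,120,410,220,"top11",6)
p,d=bot.read_camera("scene"); crop("scene",p,230,140,320,210,"scene11",8)
goal([.571,-.1445,.074],PSI)
E
```

```text
time: 7.4
tool_pos: [0.5325, -0.1458, 0.074]
tcp_rot: [2.204, 0.041, -2.205]
wrist_force: [3.6, 1.1, 1.1]
width: 0.197
time: 7.82
tool_pos: [0.4976, -0.1469, 0.0732]
tcp_rot: [2.202, 0.042, -2.207]
wrist_force: [1.5, 0.1, 0.1]
width: 0.19
pos [ 0.4976 -0.1469  0.0732] goal [ 0.571  -0.1445  0.074 ] dp cm [-0.1   0.02 -7.34] rot [-0.     0.003  0.002] F [1.5 0.1 0.1] w 16.2 t 7.82
pos [ 0.4967 -0.1468  0.073 ] goal [ 0.571  -0.1445  0.074 ] dp cm [-0.14  0.03 -7.43] rot [-0.     0.005  0.003] F [-2.2 -0.6  1.8] w 16.3 t 7.92
```

View pics/top11.png

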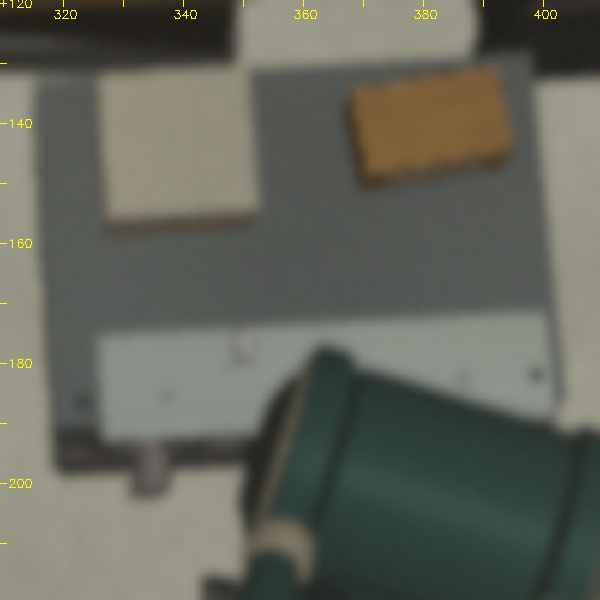

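View pics/scene11.png

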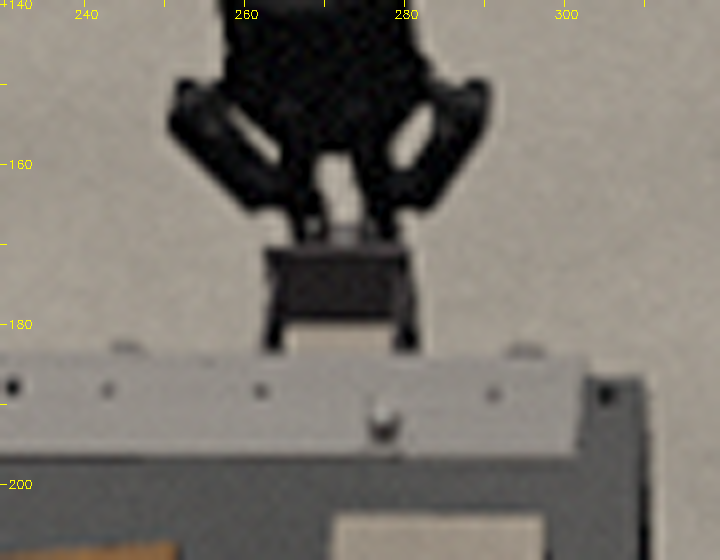

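```bash
python3 -m creep '[{"grip":2,"dp":[0,0,0],"rotation":[0,0,0]},{"grip":3,"dp":[0,0,0],"rotation":[0,0,0]},{"grip":4,"dp":[0,0,0],"rotation":[0,0,0]},{"grip":4,"dp":[-2,0,0],"rotation":[0,0,0]},{"grip":4,"dp":[-5,0,0],"rotation":[0,0,0]}]' 40;python3 -m creep '[{"grip":5,"dp":[-2.5,0,0],"rotation":[0,0,0]},{"grip":7.5,"dp":[-5,0,0],"rotation":[0,0,0]},{"grip":7.5,"dp":[-5,0,-2],"rotation":[0,0,0]},{"grip":7.5,"dp":[-5,0,-2],"rotation":[0,0,0]}]'; python3 - <<'E'
from h import *
p,d=bot.read_camera("scene"); crop("scene",p,230,120,320,200,"scene12",8)
p,d2=bot.read_camera("top"); crop("top",p,310,120,410,220,"top12",6)
for u,v in((264,178),(281,178),(272,176),(272,182)):print(dep("scene",d,u,v))
g=cab(-.0275,0)
goal([g[0],g[1],.059],PSI)
E
```

```text
time: 8.33
tool_pos: [0.4957, -0.1459, 0.1202]
tcp_rot: [2.195, 0.045, -2.217]
wrist_force: [0.9, -0.4, -0.2]
width: 0.474
time: 8.67
tool_pos: [0.5231, -0.1471, 0.1764]
tcp_rot: [2.209, 0.04, -2.198]
wrist_force: [-0.1, 0.5, -0.4]
width: 0.881
[ 0.54244107 -0.16923401  0.11335891]
[ 0.52866145 -0.11641877  0.10174394]
[ 0.52683994 -0.14571586  0.10794438]
[ 0.54493168 -0.14423475  0.09846937]
pos [ 0.5191 -0.1464  0.1733] goal [ 0.566 -0.145  0.059] dp cm [11.42  0.06 -4.72] rot [0.    0.002 0.002] F [-0.6  0.8 -0.6] w 74.7 t 8.77
```

View pics/scene12.png

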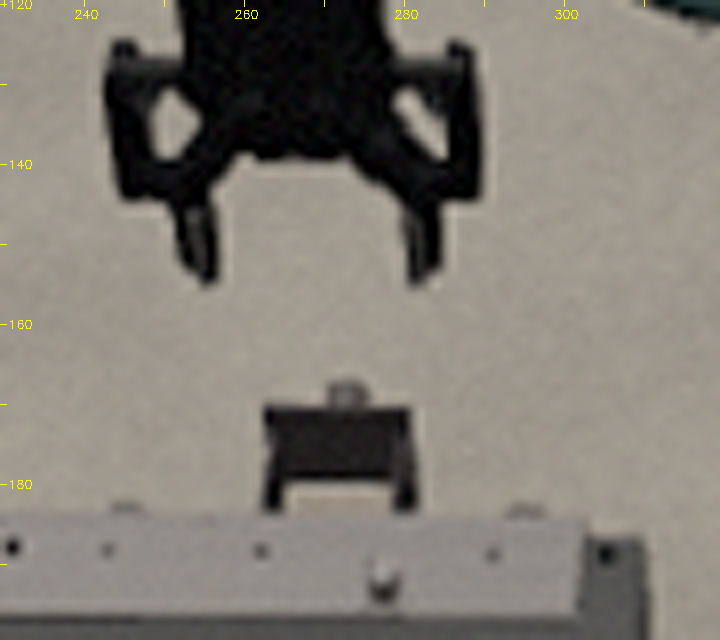

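View pics/top12.png

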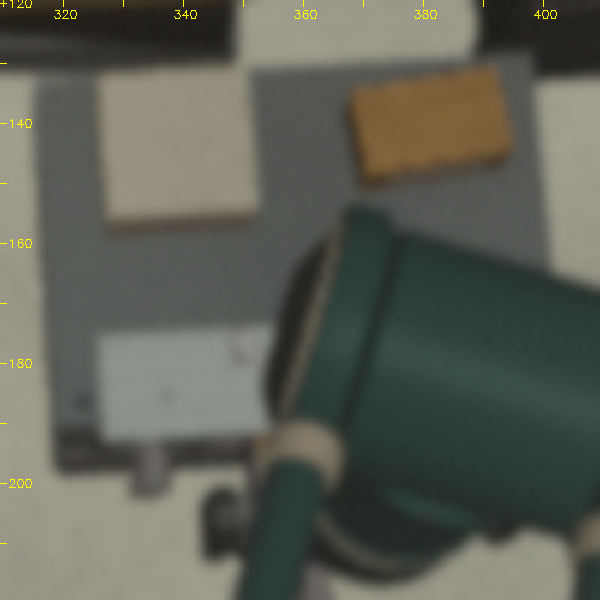

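```bash
python3 - <<'E'
from h import *
print(atz("scene",262.5,170,.129),atz("scene",280.8,170,.129),atz("scene",262.8,182,.116),atz("scene",281.5,182,.116))
for P in ([.566,-.145,.116],[.544,-.1458,.116]): print(proj("scene",P))
E
```

```text
[ 0.52166165 -0.1754454   0.129     ] [ 0.51921974 -0.11602766  0.129     ] [ 0.56316896 -0.16984503  0.116     ] [ 0.56065698 -0.10995193  0.116     ]
[270.39252994 182.86683119]
[271.05006141 177.97856985]
```

```bash
python3 -m creep '[{"grip":7.5,"dp":[0,0,-2.5],"rotation":[0,0,0]},{"grip":7.5,"dp":[2,0,-4.7],"rotation":[0,0.002,0.002]},{"grip":7.5,"dp":[3,0,-4.7],"rotation":[0,0.002,0.002]},{"grip":7.5,"dp":[3.5,0,-4.7],"rotation":[0,0.002,0.002]}]' 40; python3 - <<'E'
from h import *
p,d=bot.read_camera("scene"); crop("scene",p,230,140,320,200,"scene13",8)
goal([.566,-.1445,.059],PSI)
E
```

```text
time: 9.1
tool_pos: [0.5637, -0.1439, 0.1347]
tcp_rot: [2.197, 0.042, -2.211]
wrist_force: [-0.3, -0.4, 0.1]
width: 0.878
pos [ 0.5627 -0.1439  0.1342] goal [ 0.566  -0.1445  0.059 ] dp cm [ 7.52  0.09 -0.38] rot [0.    0.007 0.002] F [ 0.3  0.1 -0.7] w 74.9 t 9.15
```

View pics/scene13.png

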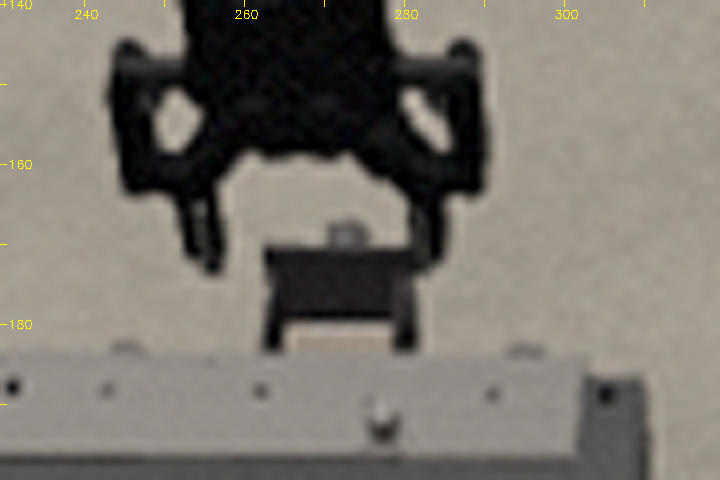

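```bash
python3 -m creep '[{"grip":7.5,"dp":[2,0,-0.2],"rotation":[0,0.005,0]},{"grip":7.5,"dp":[4,-0.05,-0.2],"rotation":[0,0.005,0]},{"grip":7.5,"dp":[5.5,-0.05,-0.2],"rotation":[0,0.005,0]},{"grip":7.5,"dp":[7,-0.05,-0.2],"rotation":[0,0.005,0]},{"grip":7.5,"dp":[7.5,-0.05,-0.2],"rotation":[0,0.005,0]}]' 40; python3 -m creep '[{"grip":7.5,"dp":[0,0,0],"rotation":[0,0,0]},{"grip":7.5,"dp":[0,0,0],"rotation":[0,0,0]}]'; python3 - <<'E'
from h import *
p,d=bot.read_camera("scene"); crop("scene",p,230,150,320,210,"scene14",8)
goal([.566,-.144,.059],PSI)
E
```

```text
time: 9.57
tool_pos: [0.5645, -0.1435, 0.0607]
tcp_rot: [2.204, 0.041, -2.205]
wrist_force: [-0.1, 0.4, 0.5]
width: 0.877
time: 9.73
tool_pos: [0.5673, -0.1442, 0.0636]
tcp_rot: [2.209, 0.04, -2.199]
wrist_force: [0.3, 0.7, 0.4]
width: 0.88
pos [ 0.5682 -0.1444  0.0644] goal [ 0.566 -0.144  0.059] dp cm [ 0.54 -0.05  0.22] rot [-0.    -0.006 -0.   ] F [0.2 0.  0.3] w 74.9 t 9.78
```

View pics/scene14.png

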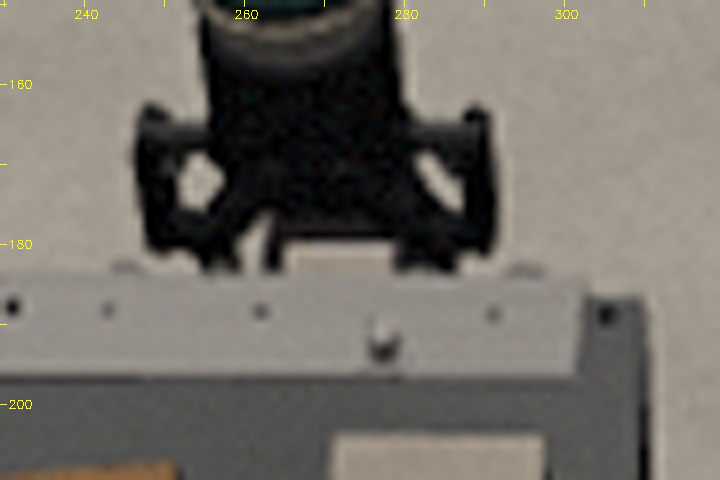

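```bash
python3 -m creep '[{"grip":7.5,"dp":[0.3,-0.2,0.15],"rotation":[0,-0.005,0]},{"grip":7.5,"dp":[0.45,-0.2,0.15],"rotation":[0,-0.005,0]},{"grip":7.0,"dp":[0.45,-0.2,0.15],"rotation":[0,-0.005,0]},{"grip":6.6,"dp":[0.45,-0.2,0.15],"rotation":[0,-0.005,0]},{"grip":6.3,"dp":[0.45,-0.2,0.15],"rotation":[0,-0.005,0]}]' 25; python3 - <<'E'
from h import *
p,d=bot.read_camera("scene"); crop("scene",p,230,150,320,210,"scene15",8)
goal([.566,-.144,.059],PSI)
E
```

```text
time: 10.2
tool_pos: [0.5665, -0.1422, 0.0591]
tcp_rot: [2.204, 0.039, -2.203]
wrist_force: [0.4, -0.4, -0.2]
width: 0.735
pos [ 0.5665 -0.1422  0.0591] goal [ 0.566 -0.144  0.059] dp cm [0.01 0.18 0.06] rot [-0.    -0.001 -0.   ] F [ 0.8 -0.3 -0.3] w 62.8 t 10.25
```

View pics/scene15.png

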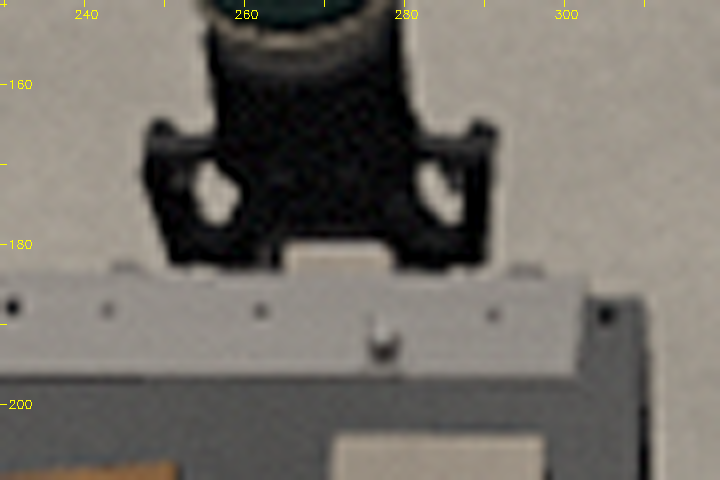

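```bash
python3 -m creep '[{"grip":6.0,"dp":[0,0,0],"rotation":[0,0,0]},{"grip":5.7,"dp":[0,0,0],"rotation":[0,0,0]},{"grip":5.5,"dp":[0,0,0],"rotation":[0,0,0]}]' 25;python3 -c "
from h import *
goal([.566,-.142,.059],PSI)"; python3 -m creep '[{"grip":5.2,"dp":[0,0,0],"rotation":[0,0,0]},{"grip":5,"dp":[0,0,0],"rotation":[0,0,0]},{"grip":5,"dp":[0,0,0],"rotation":[0,0,0]}]' 60;python3 -c "
from h import *
goal([.566,-.142,.059],PSI)
print(bot.read_state()['torque'])"
```

```text
time: 10.5
tool_pos: [0.5665, -0.1438, 0.0596]
tcp_rot: [2.203, 0.037, -2.201]
wrist_force: [-1.7, -6.0, 3.3]
width: 0.653
pos [ 0.5665 -0.1438  0.0596] goal [ 0.566 -0.142  0.059] dp cm [ 0.06 -0.18  0.05] rot [ 0.    -0.001 -0.002] F [-1.7 -6.   3.3] w 55.8 t 10.5
time: 10.75
tool_pos: [0.5665, -0.1438, 0.0597]
tcp_rot: [2.203, 0.037, -2.201]
wrist_force: [-2.3, -5.6, 3.3]
width: 0.646
pos [ 0.5665 -0.1438  0.0597] goal [ 0.566 -0.142  0.059] dp cm [ 0.07 -0.18  0.05] rot [-0.    -0.001 -0.002] F [-2.3 -5.6  3.3] w 55.2 t 10.75
[-0.85053595  0.31521014 -0.11910537]
```

```bash
python3 -m creep '[{"grip":5,"dp":[-0.3,0.15,0],"rotation":[0,0,0]},{"grip":5,"dp":[-0.6,0.15,0],"rotation":[0,0,0]},{"grip":5,"dp":[-0.9,0.15,0],"rotation":[0,0,0]},{"grip":5,"dp":[-0.95,0.15,0],"rotation":[0,0,0]},{"grip":5,"dp":[-0.95,0.15,0],"rotation":[0,0,0]}]' 70;python3 - <<'E'
from h import *
p,d=bot.read_camera("scene"); crop("scene",p,230,150,320,210,"scene16",8)
goal([.566,-.144,.069],PSI)
print(bot.read_state()['torque'])
E
```

```text
time: 11.17
tool_pos: [0.5658, -0.1438, 0.0681]
tcp_rot: [2.202, 0.04, -2.204]
wrist_force: [-1.1, -3.8, -3.2]
width: 0.644
pos [ 0.5658 -0.1438  0.0681] goal [ 0.566 -0.144  0.069] dp cm [-0.09  0.02 -0.02] rot [ 0.     0.001 -0.   ] F [-1.5 -2.9 -4. ] w 55.1 t 11.22
[-0.56227353  0.40224803 -0.0269741 ]
```

View pics/scene16.png

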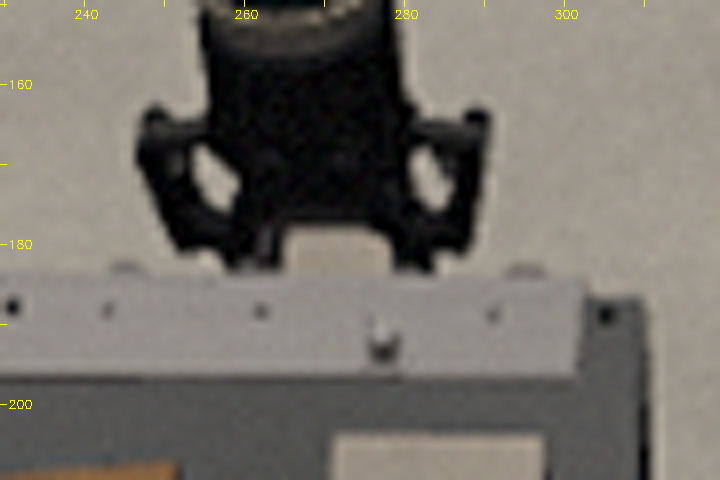

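```bash
python3 -m creep '[{"grip":5,"dp":[-0.08,0.07,0.1],"rotation":[0,0,0]},{"grip":5,"dp":[-0.08,0.07,0.3],"rotation":[0,0,0]},{"grip":5,"dp":[-0.08,0.07,0.6],"rotation":[0,0,0]},{"grip":5,"dp":[-0.08,0.07,1.0],"rotation":[0,0,0]},{"grip":5,"dp":[-0.08,0.07,1.5],"rotation":[0,0,0]}]' 70;python3 - <<'E'
from h import *
goal([.566,-.144,.069],PSI)
print(bot.read_state()['torque'])
E
```

```text
time: 11.63
tool_pos: [0.5512, -0.1446, 0.0692]
tcp_rot: [2.204, 0.04, -2.203]
wrist_force: [0.1, -0.1, -3.4]
width: 0.645
pos [ 0.5512 -0.1446  0.0692] goal [ 0.566 -0.144  0.069] dp cm [ 0.02 -0.01 -1.48] rot [ 0. -0.  0.] F [ 0.1 -0.1 -3.4] w 55.1 t 11.63
[-0.00428615  0.18422449 -0.03749306]
```

```bash
python3 -m creep '[{"grip":5,"dp":[0,0,0.7],"rotation":[0,0,0]},{"grip":5,"dp":[0,0,1.4],"rotation":[0,0,0]},{"grip":5,"dp":[0,0,2.1],"rotation":[0,0,0]},{"grip":5,"dp":[0,0,2.8],"rotation":[0,0,0]},{"grip":5,"dp":[0,0,3.5],"rotation":[0,0,0]}]' 70;python3 - <<'E'
from h import *
goal([.566,-.144,.069],PSI)
p,d=bot.read_camera("scene"); crop("scene",p,230,130,320,200,"scene17",8)
print(bot.read_state()['torque'])
E
```

```text
time: 12.05
tool_pos: [0.5155, -0.1462, 0.0692]
tcp_rot: [2.204, 0.039, -2.203]
wrist_force: [-0.3, -0.5, -3.0]
width: 0.644
pos [ 0.5155 -0.1462  0.0692] goal [ 0.566 -0.144  0.069] dp cm [ 0.02 -0.04 -5.05] rot [-0. -0.  0.] F [-0.3 -0.5 -3. ] w 55.0 t 12.05
[-0.00396334  0.22961477  0.00256284]
```

View pics/scene17.png

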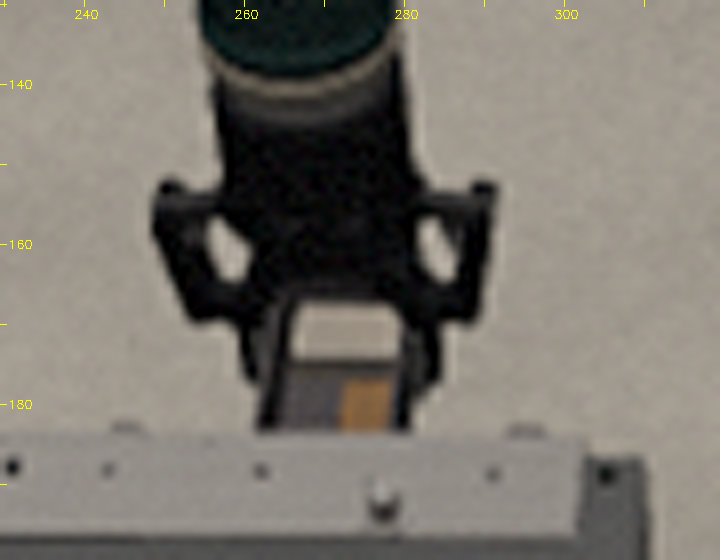

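```bash
python3 -m creep '[{"grip":5,"dp":[0,0,0.8],"rotation":[0,0,0]},{"grip":5,"dp":[0,0,1.6],"rotation":[0,0,0]},{"grip":5,"dp":[0,0,2.5],"rotation":[0,0,0]},{"grip":5,"dp":[0,0,3.5],"rotation":[0,0,0]},{"grip":5,"dp":[0,0,4.4],"rotation":[0,0,0]}]' 70;python3 -m creep '[{"grip":5,"dp":[0,0,0.2],"rotation":[0,0,0]},{"grip":5,"dp":[0,0,0.2],"rotation":[0,0,0]}]';python3 - <<'E'
from h import *
goal([.566,-.144,.069],PSI)
p,d=bot.read_camera("scene"); crop("scene",p,230,110,320,200,"scene18",6)
np.save("pics/d18.npy",d)
p,d=bot.read_camera("top"); crop("top",p,310,120,430,240,"top18",5)
print(bot.read_state()['torque'])
E
```

```text
time: 12.52
tool_pos: [0.4712, -0.1477, 0.069]
tcp_rot: [2.203, 0.04, -2.204]
wrist_force: [-1.0, -0.6, -3.5]
width: 0.651
time: 12.68
tool_pos: [0.4694, -0.1478, 0.069]
tcp_rot: [2.204, 0.039, -2.204]
wrist_force: [-0.0, -0.5, -2.5]
width: 0.649
pos [ 0.4694 -0.1478  0.069 ] goal [ 0.566 -0.144  0.069] dp cm [ 0.   -0.04 -9.66] rot [-0.001  0.     0.   ] F [-0.  -0.5 -2.5] w 55.4 t 12.68
[-0.00535437  0.12544234  0.00841135]
```

View pics/scene18.png

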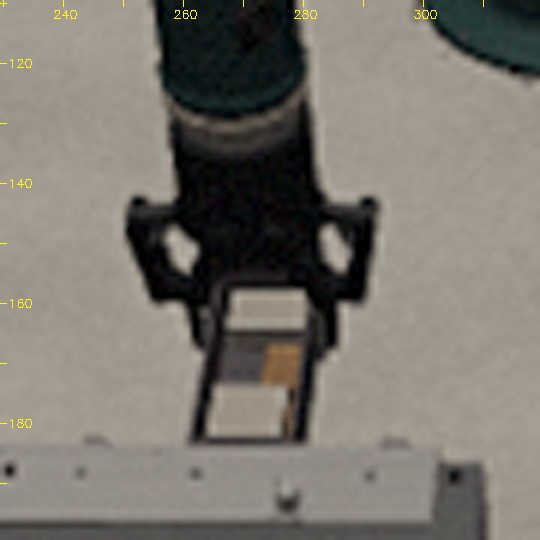

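View pics/top18.png

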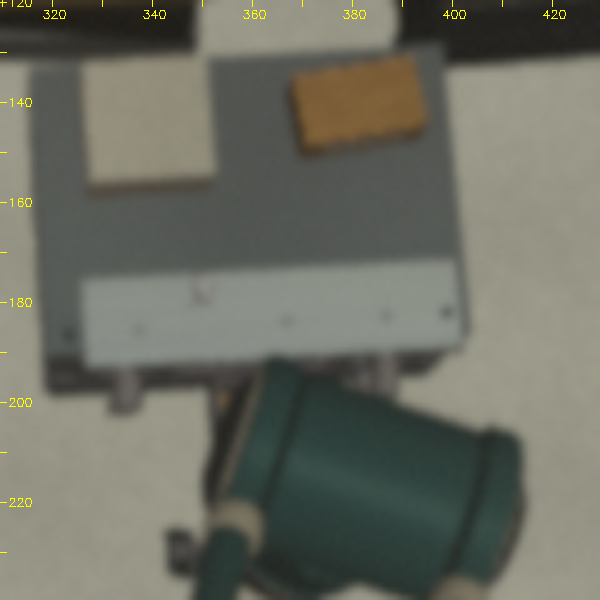

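```bash
python3 -m creep '[{"grip":5,"dp":[-0.2,0,0.6],"rotation":[0,0,0]},{"grip":5,"dp":[-0.6,0,1.3],"rotation":[0,0,0]},{"grip":5,"dp":[-1.2,0,2.1],"rotation":[0,0,0]},{"grip":5,"dp":[-1.8,0,2.8],"rotation":[0,0,0]},{"grip":5,"dp":[-2.4,0,3.3],"rotation":[0,0,0]}]' 70;python3 -m creep '[{"grip":5,"dp":[-0.4,0,0.1],"rotation":[0,0,0]},{"grip":5,"dp":[-0.6,0,0.1],"rotation":[0,0,0]},{"grip":5,"dp":[-0.6,0,0.1],"rotation":[0,0,0]}]';python3 - <<'E'
from h import *
goal([.435,0.08,.10],-.022)
p,d=bot.read_camera("scene"); crop("scene",p,230,100,330,200,"scene19",6)
np.save("pics/d19.npy",d)
print(bot.read_state()['torque'])
E
```

```text
time: 13.2
tool_pos: [0.4364, -0.149, 0.0938]
tcp_rot: [2.203, 0.039, -2.204]
wrist_force: [0.1, 0.8, -3.3]
width: 0.646
time: 13.45
tool_pos: [0.4374, -0.1494, 0.1003]
tcp_rot: [2.206, 0.038, -2.2]
wrist_force: [0.3, -0.9, -3.8]
width: 0.648
pos [ 0.4374 -0.1494  0.1003] goal [0.435 0.08  0.1  ] dp cm [ 1.000e-02 -2.294e+01 -5.800e-01] rot [ 0.058 -0.003 -0.001] F [ 0.3 -0.9 -3.8] w 55.4 t 13.45
[ 0.00136707  0.11136213 -0.0238394 ]
```

View pics/scene19.png

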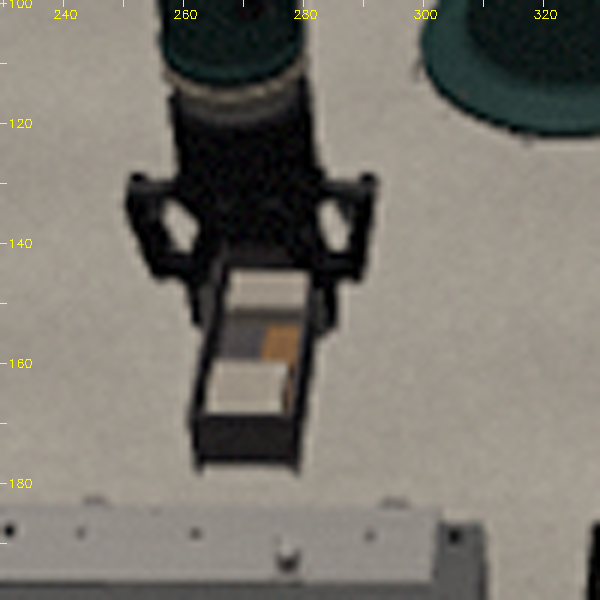

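```bash
python3 - <<'E'
from h import *
d=np.load("pics/d19.npy")
def atx(u,v,x):
    o,r=ray("scene",u,v); return o+r*(x-o[0])/r[0]
for u,v in((262,178),(279,178),(261.5,169),(280,168.5)):print(atx(u,v,.5437).round(4))
print([dep("scene",d,u,v).round(4) for u,v in((265,174),(270,174),(275,174),(265,176),(275,176),(270,171))])
E
```

```text
[ 0.5437 -0.1755  0.1144]
[ 0.5437 -0.12    0.1167]
[ 0.5437 -0.1726  0.1548]
[ 0.5437 -0.1133  0.1594]
[array([ 0.5444, -0.1635,  0.1337]), array([ 0.5449, -0.1473,  0.1349]), array([ 0.5436, -0.1314,  0.1342]), array([ 0.5473, -0.1638,  0.1276]), array([ 0.5477, -0.1313,  0.1293]), array([ 0.5486, -0.1451,  0.1519])]
```

```bash
python3 -m creep '[{"grip":5,"dp":[0,-0.5,0],"rotation":[0,0,0]},{"grip":5,"dp":[0,-1.4,0],"rotation":[0.005,0,0]},{"grip":5,"dp":[0,-2.7,-0.1],"rotation":[0.01,0,0]},{"grip":5,"dp":[0,-4.3,-0.1],"rotation":[0.02,0,0]},{"grip":5,"dp":[0,-6.1,-0.1],"rotation":[0.03,0,0]}]' 70;python3 -m creep '[{"grip":5,"dp":[0,-2,0],"rotation":[0.01,0,0]},{"grip":5,"dp":[0,-4,0],"rotation":[0.02,0,0]},{"grip":5,"dp":[0,-6,0],"rotation":[0.028,0,0]},{"grip":5,"dp":[0,-8,0],"rotation":[0.028,0,0]},{"grip":5,"dp":[0,-10,0],"rotation":[0.028,0,0]}]';python3 - <<'E'
from h import *
goal([.5395,0.164,.10],-.022)
E
```

```text
time: 13.92
tool_pos: [0.4351, -0.087, 0.0987]
tcp_rot: [2.219, 0.005, -2.22]
wrist_force: [0.3, 0.4, -2.6]
width: 0.647
time: 14.33
tool_pos: [0.434, 0.0137, 0.0987]
tcp_rot: [-2.209, 0.024, 2.211]
wrist_force: [0.5, 0.2, -4.0]
width: 0.65
pos [0.434  0.0137 0.0987] goal [0.5395 0.164  0.1   ] dp cm [ -0.13 -15.26 -10.21] rot [-0.     0.001  0.   ] F [ 0.5  0.2 -4. ] w 55.5 t 14.33
```

```bash
python3 -m creep '[{"grip":5,"dp":[0,-2,0],"rotation":[0,0,0]},{"grip":5,"dp":[0,-4.1,-0.4],"rotation":[0,0,0]},{"grip":5,"dp":[0,-6.2,-1.4],"rotation":[0,0,0]},{"grip":5,"dp":[0,-8.3,-2.8],"rotation":[0,0,0]},{"grip":5,"dp":[0,-10.4,-4.3],"rotation":[0,0,0]}]' 70;python3 -m creep '[{"grip":5,"dp":[0,-1.8,-1.6],"rotation":[0,0,0]},{"grip":5,"dp":[0,-3.3,-3.2],"rotation":[0,0,0]},{"grip":5,"dp":[0,-4.3,-4.6],"rotation":[0,0,0]},{"grip":5,"dp":[0,-4.8,-5.6],"rotation":[0,0,0]},{"grip":5,"dp":[0,-4.9,-6.0],"rotation":[0,0,0]}]';python3 -m creep '[{"grip":5,"dp":[0,0,0],"rotation":[0,0,0]},{"grip":5,"dp":[0,0,0],"rotation":[0,0,0]},{"grip":5,"dp":[0,0,0],"rotation":[0,0,0]}]';python3 - <<'E'
from h import *
goal([.5395,0.164,.10],-.022)
p,d=bot.read_camera("scene"); crop("scene",p,300,110,420,250,"scene20",4)
p,d=bot.read_camera("top"); crop("top",p,220,130,330,270,"top20",4)
E
```

```text
time: 14.75
tool_pos: [0.4793, 0.1169, 0.0986]
tcp_rot: [-2.209, 0.024, 2.212]
wrist_force: [-0.1, -0.5, -2.9]
width: 0.647
time: 15.17
tool_pos: [0.542, 0.1641, 0.0988]
tcp_rot: [-2.211, 0.023, 2.211]
wrist_force: [1.2, -0.2, -3.5]
width: 0.649
time: 15.42
tool_pos: [0.5399, 0.1619, 0.0987]
tcp_rot: [-2.209, 0.026, 2.212]
wrist_force: [0.8, -0.5, -2.8]
width: 0.65
pos [0.5399 0.1619 0.0987] goal [0.5395 0.164  0.1   ] dp cm [-0.13 -0.21  0.05] rot [-0.001  0.001 -0.   ] F [ 0.8 -0.5 -2.8] w 55.5 t 15.42
```

View pics/scene20.png

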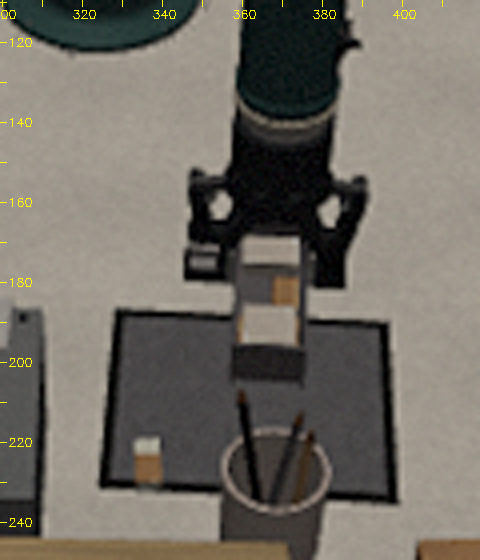

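View pics/top20.png

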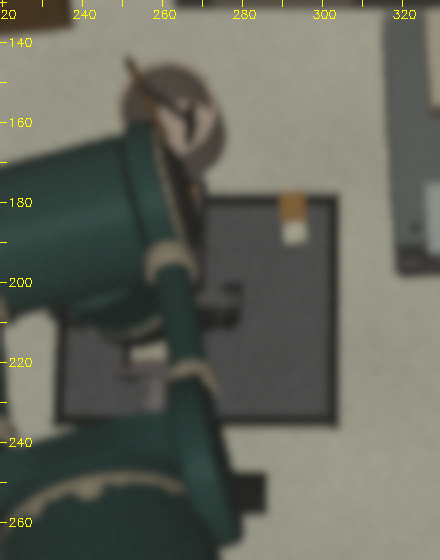

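```bash
python3 - <<'E'
from h import *
p,d=bot.read_camera("top")
for u,v in((235,175),(250,165),(258,175),(265,190),(268,185),(245,200),(262,152),(252,146)):print(u,v,dep("top",d,u,v).round(3))
p,ds=bot.read_camera("scene")
for u,v in((368,130),(345,125),(381,130),(370,115),(359,210),(373,213),(377,219),(375,222)):print(u,v,dep("scene",ds,u,v).round(3))
E
```

```text
235 175 [0.552 0.158 0.5  ]
250 165 [0.574 0.129 0.494]
258 175 [0.549 0.11  0.505]
265 190 [0.522 0.099 0.484]
268 185 [0.536 0.094 0.472]
245 200 [0.504 0.142 0.475]
262 152 [0.747 0.172 0.036]
252 146 [0.728 0.184 0.158]
368 130 [0.572 0.15  0.345]
345 125 [0.124 0.088 0.007]
381 130 [0.57  0.186 0.344]
370 115 [0.576 0.152 0.399]
359 210 [0.7   0.135 0.153]
373 213 [ 0.579  0.189 -0.   ]
377 219 [0.739 0.184 0.162]
375 222 [0.689 0.186 0.088]
```

```bash
python3 -m creep '[{"grip":5,"dp":[0.7,0,0],"rotation":[0,0,0]},{"grip":5,"dp":[1.7,0,0],"rotation":[0,0,0]},{"grip":5,"dp":[3,0,0],"rotation":[0,0,0]},{"grip":5,"dp":[4.4,0,0],"rotation":[0,0,0]},{"grip":5,"dp":[5.8,0,0],"rotation":[0,0,0]}]' 70;python3 -m creep '[{"grip":5,"dp":[1.2,0,0],"rotation":[0,0,0]},{"grip":5,"dp":[2.2,0,0],"rotation":[0,0,0]},{"grip":5,"dp":[3,0,0],"rotation":[0,0,0]},{"grip":5,"dp":[3.5,0,0],"rotation":[0,0,0]},{"grip":5,"dp":[3.7,0,0],"rotation":[0,0,0]}]';python3 -m creep '[{"grip":5,"dp":[0,0,0],"rotation":[0,0,0]},{"grip":5,"dp":[0,0,0],"rotation":[0,0,0]}]';python3 - <<'E'
from h import *
goal([.5395,0.164,-.0105],-.022)
p,d=bot.read_camera("scene"); crop("scene",p,320,140,420,240,"scene21",6)
E
```

```text
time: 16.03
tool_pos: [0.5403, 0.1624, 0.0392]
tcp_rot: [-2.209, 0.025, 2.211]
wrist_force: [-0.6, 0.2, -3.0]
width: 0.647
time: 16.45
tool_pos: [0.5405, 0.1625, 0.003]
tcp_rot: [-2.209, 0.025, 2.212]
wrist_force: [-0.2, 0.3, -3.2]
width: 0.642
time: 16.62
tool_pos: [0.5417, 0.1628, 0.0046]
tcp_rot: [-2.211, 0.024, 2.209]
wrist_force: [0.1, 0.6, -3.6]
width: 0.645
pos [0.5417 0.1628 0.0046] goal [ 0.5395  0.164  -0.0105] dp cm [ 1.51 -0.12  0.22] rot [-0.    -0.001  0.   ] F [ 0.1  0.6 -3.6] w 55.1 t 16.62
```

View pics/scene21.png

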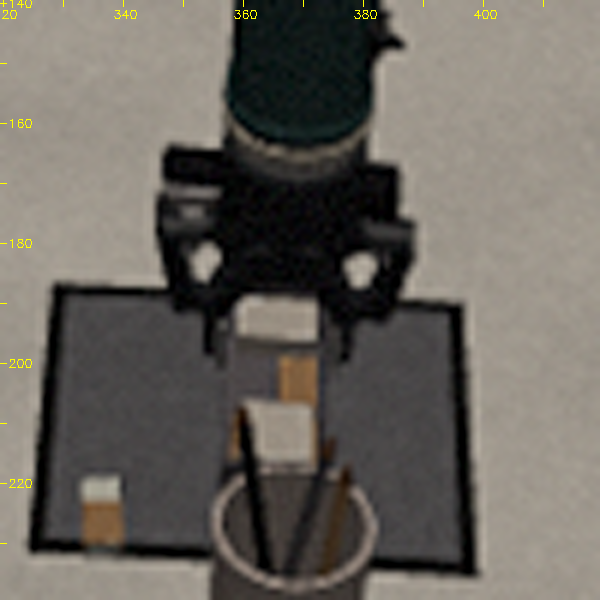

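```bash
python3 -m creep '[{"grip":5,"dp":[0.3,0,0],"rotation":[0,0,0]},{"grip":5,"dp":[0.6,0,0],"rotation":[0,0,0]},{"grip":5,"dp":[0.9,0,0],"rotation":[0,0,0]},{"grip":5,"dp":[1.1,0,0],"rotation":[0,0,0]},{"grip":5,"dp":[1.1,0,0],"rotation":[0,0,0]}]' 70;python3 -m creep '[{"grip":5,"dp":[0.1,0,0],"rotation":[0,0,0]},{"grip":5,"dp":[0.2,0,0],"rotation":[0,0,0]},{"grip":5,"dp":[0.3,0,0],"rotation":[0,0,0]},{"grip":5,"dp":[0.3,0,0],"rotation":[0,0,0]}]';python3 - <<'E'
from h import *
goal([.5395,0.164,-.0105],-.022)
print(bot.read_state()['torque'])
E
```

```text
time: 17.08
tool_pos: [0.5405, 0.1624, -0.0075]
tcp_rot: [-2.209, 0.025, 2.211]
wrist_force: [0.2, 0.2, -3.5]
width: 0.648
time: 17.42
tool_pos: [0.5414, 0.1626, -0.0091]
tcp_rot: [-2.211, 0.025, 2.21]
wrist_force: [-1.8, -0.6, 2.8]
width: 0.648
pos [ 0.5414  0.1626 -0.0091] goal [ 0.5395  0.164  -0.0105] dp cm [ 0.14 -0.13  0.19] rot [-0. -0. -0.] F [-1.8 -0.6  2.8] w 55.4 t 17.42
[-0.15929909  0.60671689 -0.05133042]
```

```bash
python3 -m creep '[{"grip":5,"dp":[0.1,0,0],"rotation":[0,0,0]},{"grip":5,"dp":[0.15,0,0],"rotation":[0,0,0]},{"grip":5,"dp":[0.15,0,0],"rotation":[0,0,0]},{"grip":5,"dp":[0.15,0,0],"rotation":[0,0,0]}]' 70;python3 - <<'E'
from h import *
goal([.5395,0.164,-.0105],-.022)
print(bot.read_state()['torque'])
p,d=bot.read_camera("scene"); crop("scene",p,320,140,420,240,"scene22",6)
E
```

```text
time: 17.75
tool_pos: [0.5415, 0.1627, -0.0094]
tcp_rot: [-2.211, 0.024, 2.21]
wrist_force: [-5.1, -1.9, 11.9]
width: 0.644
pos [ 0.5415  0.1627 -0.0094] goal [ 0.5395  0.164  -0.0105] dp cm [ 0.11 -0.13  0.2 ] rot [-0. -0. -0.] F [-5.1 -1.9 11.9] w 55.0 t 17.75
[-0.44236688  1.45053222  0.07337049]
```

View pics/scene22.png

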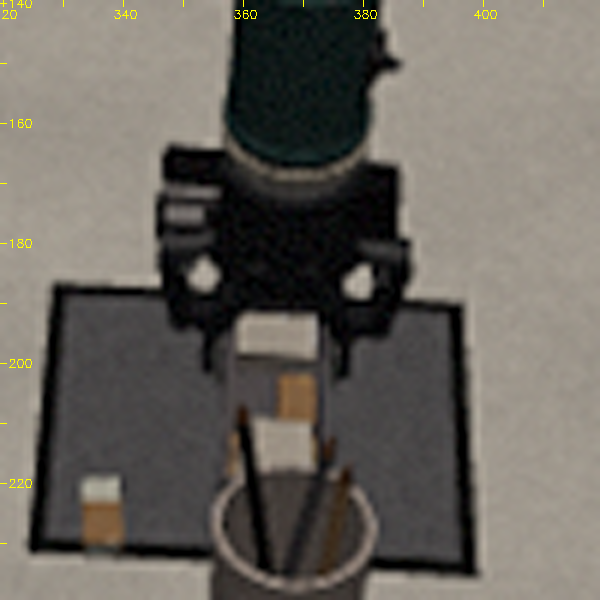

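```bash
python3 -m creep '[{"grip":5,"dp":[-0.1,0,0],"rotation":[0,0,0]},{"grip":5.2,"dp":[-0.1,0,0],"rotation":[0,0,0]},{"grip":5.7,"dp":[-0.1,0,0],"rotation":[0,0,0]},{"grip":6.2,"dp":[-0.1,0,0],"rotation":[0,0,0]},{"grip":7.2,"dp":[-0.1,0,0],"rotation":[0,0,0]}]' 20;python3 -m creep '[{"grip":7.5,"dp":[0,0,0],"rotation":[0,0,0]},{"grip":7.5,"dp":[-1,0,0],"rotation":[0,0,0]},{"grip":7.5,"dp":[-3,0,0],"rotation":[0,0,0]},{"grip":7.5,"dp":[-6,0,0],"rotation":[0,0,0]},{"grip":7.5,"dp":[-10,0,0],"rotation":[0,0,0]}]';python3 -m creep '[{"grip":7.5,"dp":[-3,0,1],"rotation":[0,0,0]},{"grip":7.5,"dp":[-6,0,4],"rotation":[0,0,0]},{"grip":7.5,"dp":[-8,2,8],"rotation":[0,0,0]},{"grip":7.5,"dp":[-9,5,10],"rotation":[0,0,0]},{"grip":7.5,"dp":[-9,9,10],"rotation":[0,0,0]}]';python3 -m creep '[{"grip":7.5,"dp":[0,4,0],"rotation":[0,0,0]},{"grip":7.5,"dp":[0,8,0],"rotation":[0,0,0]},{"grip":7.5,"dp":[0,12,0],"rotation":[0,0,0]},{"grip":7.5,"dp":[0,16,0],"rotation":[0,0,0]},{"grip":7.5,"dp":[0,19,0],"rotation":[0,0,0]}]'; python3 - <<'E'
from h import *
p,d=bot.read_camera("scene"); crop("scene",p,210,150,410,270,"scene23",4);np.save("pics/ds23.npy",d)
p,d=bot.read_camera("top"); crop("top",p,225,120,415,265,"top23",4);np.save("pics/dt23.npy",d)
E
```

```text
time: 18.22
tool_pos: [0.5418, 0.1628, -0.0102]
tcp_rot: [-2.212, 0.024, 2.208]
wrist_force: [-0.3, 0.4, 0.8]
width: 0.838
time: 18.63
tool_pos: [0.5384, 0.1619, 0.0882]
tcp_rot: [-2.205, 0.026, 2.217]
wrist_force: [0.8, -0.0, -0.2]
width: 0.878
time: 19.05
tool_pos: [0.4374, 0.0767, 0.1832]
tcp_rot: [-2.217, 0.017, 2.207]
wrist_force: [1.6, -0.2, -1.0]
width: 0.879
time: 19.47
tool_pos: [0.4346, -0.1174, 0.1807]
tcp_rot: [-2.213, 0.027, 2.208]
wrist_force: [1.1, -0.0, -0.1]
width: 0.879
```

View pics/scene23.png

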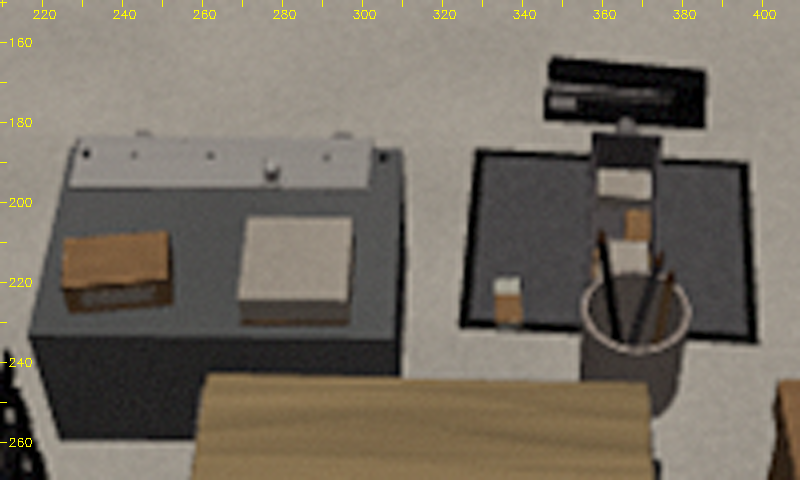

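View pics/top23.png

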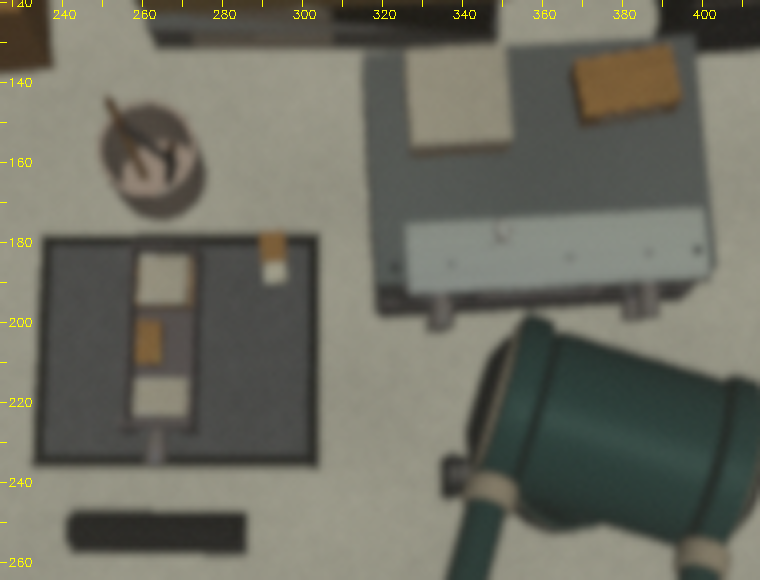

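```bash
python3 - <<'E'
from h import *
d=np.load("pics/dt23.npy")
print("plate",atz("top",265,227.5,.058).round(3),"rear",atz("top",265,181.5,.046).round(3),"knob tip",atz("top",263,235,.04).round(3))
f=lambda u,v:np.mean([dep("top",d,u+i,v+j) for i in(-1,0,1) for j in (-1,0,1)],0).round(4)
print("packs/floor",f(265,190),f(263,218),f(267,205), "pad",f(250,205),f(285,210))
for n,u,v in(("eraser",292,184),("stap",264,252),("memo",338,145),("cart",382,140)):print(n,f(u,v))
p,_=bot.read_camera("top");q=cv2.imread("pics/top0.png")[:,:,::-1]
print("changed",[ (n,np.abs(p[b:c,a:e].astype(int)-q[b:c,a:e]).mean().round(1)) for n,(a,b,e,c) in dict(mug=(245,142,278,176),stap=(236,244,292,262),er=(286,176,300,192),memo=(324,128,355,160),cart=(366,128,397,152)).items()])
print(bot.read_state()['time'],bot.read_state()['wrist_force'])
E
```

```text
plate [0.49  0.158 0.058] rear [0.643 0.16  0.046] knob tip [0.467 0.167 0.04 ]
packs/floor [0.6154 0.1608 0.0393] [0.5247 0.1693 0.0235] [0.5702 0.1581 0.0089] pad [ 5.73e-01  2.17e-01 -3.00e-04] [ 0.5535  0.0986 -0.0012]
eraser [0.6399 0.0733 0.0116]
stap [0.4126 0.162  0.0493]
memo [ 0.7246 -0.0766  0.1584]
cart [ 0.7362 -0.2097  0.1614]
changed [('mug', np.float64(6.8)), ('stap', np.float64(5.8)), ('er', np.float64(5.8)), ('memo', np.float64(6.6)), ('cart', np.float64(5.3))]
19.6167 [-0.92804566  0.98538538  0.07724964]
```

```bash
python3 -c "
from workcell import bot
print(bot.read_state()['joint_vel'].round(3)); print(bot.finish_job())"
```

```text
[ 0.054 -0.006  0.013  0.019  0.006  0.017]
the job is handed in; nothing more can be done
None
```

The middle drawer is out of the cabinet and lying flat on the desk pad. The lock bar is fully over, and the job was handed in at 19.6 s.

**What I did**
- **Lock bar:** I slid it by its tab until it met its stop. It moved about 17 to 18 mm, and pressing on to 17 N gave no more travel.
- **Drawer out:** I drew it by the knob to about 73 mm. Then I gripped it by its sides at 70 N, lifted it about 9 mm over the lip and drew it clear. It stayed level to within about 3 mm.
- **Setting down:** I lowered it onto the pad until it met firm contact, then opened the fingers and moved the arm clear.

**Last checks**
- **Drawer:** The pictures show it within the pad, with its front plate at x = 0.49 m and its rear at x = 0.643 m. The packs are still inside.
- **Everything else:** The eraser, stapler, memo block and carton are where they were to within about 1 mm, apart from 2 to 3 mm of depth-reading noise. The mug and both other drawers' knobs look unmoved. I did not compare the spray bottle, notebooks or hole punch in the last pictures; the arm never went near the first two.

**What disagreed**
- **Tool height:** The reported tool height was about 28 mm lower than the fingers stood in the pictures. I went by the pictures, and the contacts bore them out.
- **At hand-in:** The base joint was still settling slightly (0.05 rad/s), with the arm touching nothing.

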